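# Lock the skylight lever with its rod

### The job

Press the skylight's lever handle down to its closed position, then take the lock rod from its rack and thread it through the first upright plate, the eye of the lever and the second upright plate, pushed fully home so that its knob sits against the plate. Leave the rod there and let go; the pot, the spray bottle and the dibber are to stay as they are.

Things in the scene. Friction and masses are not known exactly. Their poses are not given: they have to be found in the camera images.
- latch: Fixed aluminium sash operator. Origin on the ledge under the bore's middle; y along the level bore, z up, x towards the lever pivot (axis along y at x=+90, z=75 mm). Two upright plates at y=+22 and -22 mm, 44 mm wide, 8 thick (outer faces y=+-26), top z=95, each with a 16 mm through hole at x=0, z=75. Lever between them. Base 8 mm high, x -35 to 135, y +-45. The rod may enter from either side.
- bore_left (a point): Centre of the hole on the outer face (y=+26 mm in the latch frame) of the +y keeper plate, 75 mm above the ledge.
- bore_right (a point): Centre of the hole on the outer face (y=-26 mm in the latch frame) of the -y keeper plate, 75 mm above the ledge.
- lever (a joint): Lever angle (rad): 0 = closed, eye in line with the plate holes; + = handle raised (starts raised; stops 0.75, -0.03). 1 to 5 N on the handle moves it; it stays as left, but let go when closed it springs back to about 0.08, its eye 7 mm above the holes: a nose on the bore's middle may catch the blade; lifted against the top of the plate's hole it enters and wedges the lever down (10 to 20 N).
- lever_eye (a point): Centre of the lever's eye: a 15 mm hole through the lever's 10 mm thick blade (36 mm tall, 44 mm long), 90 mm from the pivot.
- lever_grip (a point): Point on the top face of the lever's handle, 165 mm from the pivot. The handle is a bar 22 mm wide and 18 mm deep that reaches from 132 to 227 mm from the pivot, towards the latch's -x.
- rod: Loose aluminium lock rod, 70 g. Origin mid-way along its shank, its y axis along the shank from nose to knob. Shank 12 mm diameter, 140 mm long; the last 14 mm at the nose (y=-56 to -70) taper to 5 mm diameter; at the other end a knob 24 mm diameter, 16 mm long (y=+70 to +86).
- rod_neck (a point): Point on the rod's axis where the shank meets the knob's flat underside, y=+70 mm.
- rod_nose (a point): Tip of the rod's tapered nose, y=-70 mm.
- rack: Fixed plywood rack, origin on the ledge under the rod's middle, z up. The rod lies level along its y, axis 50 mm up, knob to +y. Two notched boards (100 mm wide, 8 thick, top 58 mm) at y=-45 and +58 mm, and an end board (top 69 mm) at y=+93 to +103 beyond the knob. Between the notched boards 95 mm of shank is free to grasp from above; the knob is boxed in.
- pot: Bystander: glazed coriander pot, 92 mm diameter, 85 mm tall, leaves up to about 165 mm above the ledge; origin at the centre of its underside.
- spray_bottle: Bystander: amber glass spray bottle, 68 mm diameter, 173 mm tall; origin at the centre of its underside.
- dibber: Bystander: turned wooden dibber lying on the ledge along its own x, 203 mm long, 28 mm thick; origin under its middle.
There are look-alikes about, which are no part of the job. Leave any green look-alike of the rod alone.

How it is judged:
By the outcome, as a careful person would: the job done as asked, in the order asked, and still so for the second after the job is handed in, with the robot touching nothing.
It also fails if it takes over 72 s, if anything falls off the work surface, if the arm or the gripper's body presses on something with over 40 N, if the wrist force passes 120 N, or if a joint passes its speed limit or range.

### The arm

A 7-joint arm with a two-finger parallel gripper is mounted at the origin on the work surface. World frame = base frame: x ahead of the robot, y to its left, z up, the work surface at z = 0. Lengths are in m, angles in rad, forces in N, time in s.
With the tool pointing down it reaches from about 0.4 to 0.9 m from the base axis. Payload 5.5 kg.
Tool frame: the origin (TCP) lies at the very end of the fingers, on their centre line; the grasp point (between the pads) lies 19 mm behind it; y points along the fingers, z is the direction in which the jaws open and shut, and the axes are right-handed (so a half turn about y gives the same grasp; the last joint's range is limited). The gripper opens to 92 mm and grips with 3 to 60 N. Pads are 19 mm wide; open, the fingers measure 130 mm over their backs; the gripper's body (75 mm by 190 mm) begins 47 mm behind the grasp point.
Start: joints at [1.613, 0.501, -0.427, 1.55, 0.221, 1.138, -0.21], TCP at [0.142, -0.634, 0.206] pointing down, gripper open.
Joint ranges: [-2.88, 2.88], [-0.31, 2.03], [-1.54, 1.56], [0.2, 2.42], [-1.41, 4.55], [0.19, 2.02], [-2.57, 2.57]. Speed limits (rad/s): [2.57, 2.57, 3.14, 3.14, 3.14, 3.14, 3.14].

### API

Orientations are given as a unit quaternion [w, x, y, z].
In Python, from station import status, grab_frame, calibration, hand_in gives the robot as it stands.
- The arm moves only by the tool carry_out, never from a script. Its argument "moves" is a list of rows, each an object of numbers: "tx", "ty", "tz": the shift along the tool's x, y, z as a fraction of full scale; "rx", "ry", "rz": the turn, a rotation vector about the tool's x, y, z as a fraction of full scale. In form: [{"tx": .., "ty": .., "tz": .., "rx": .., "ry": .., "rz": ..}, ...]. A call has 1 to 5 rows; each row shifts and turns the commanded pose from where the row before left it, along the tool's axes as they then stand; what a row does not reach is not made up. Full scale, the value 1, is 200 mm for a shift and 2 pi rad for a turn. A row lasts 1/10 s, in which the tool goes at most 50 mm and 8.59 degrees, less where a joint would pass 70% of its speed; a pose out of reach is approached as far as the arm can. A call with a number of a shift or a turn outside -1 to 1 is refused whole. A call with a gripper value outside its range is refused whole. "claw" is the closure, from -1 (fully open) to 1 (shut), set as the call begins (left out, the last holds). The fingers move at their own pace and stop on an object; "squeeze" is the grip in N (left out, the last holds). Time passes only in rows, so rows that do not move let the fingers close. It gives the time, the measured TCP pose, the force and the opening at its end, in the units of the state.
- status.read_state(): the state, without advancing time (a new reading comes with each control period).
- grab_frame(name): name is "scene" or "side" or "wrist"; returns (picture, depth): 384x512x3 uint8, red, green, blue; 384x512 float32, m along the optical axis (not along the pixel's ray), 0 where there is no reading.
- calibration(name): a dict with "intrinsics" (3x3 intrinsics, pixels), "R" (3x3) and "t" (3): a world point X has camera coordinates R X + t. Camera axes: x right, y down, z forward; pixel columns grow to the right and rows downward; lengths in m; the calibration is good to about 2 mm. A picture is of the moment at which its call begins: read the wrist's pose just before it. calibration takes no time and is no camera call; for the wrist camera it gives the pose at the moment of the call.
- hand_in(): hands the job in, once; it reports no verdict.
The state is a dict: "time_s": time; "joint_pos": joint angles; "qd": joint speeds; "tau": joint torques, N m; "tcp_pos": TCP position; "tcp_rot": TCP orientation; "contact_force": force on the tool from outside, world axes, zero at the start; "moment": the same for the moment, N m; "opening": finger opening in m.
Only numpy, scipy, OpenCV 4.12 (cv2) and the standard library are available. Lean on these libraries where they do the work, as an engineer would, in place of code of your own. Each camera call takes 0.05 s, during which the arm holds its last target. There are 200 camera calls.

## Working session

There is one attempt and no reset: what is moved stays moved. The work goes in short steps, Python scripts to look and compute and a tool call to move; the robot and the scene stay as the last step left them, time stands still between calls to the robot, and variables do not carry over. Pictures are saved under pics/ and viewed, about 8 in all and at most 12, crops included, and the job is handed in when it is done.

Besides the shell and the picture viewer there is one more tool, called as a command line: name --argument value ..., lists and objects as JSON in quotes. carry_out: Moves the arm, as the interface text tells. Shift numbers are shares of 200 mm and turn numbers shares of 2 pi rad, none past 1 either way. Its arguments: {"type":"object","properties":{"moves":{"type":"array"},"claw":{"type":"number"},"squeeze":{"type":"number"}},"required":["moves"]}

```bash
mkdir -p pics; ls
python3 - <<'E'
from station import status, grab_frame, calibration
import cv2,numpy as np
print(status.read_state())
for n in ("scene","side"):
    p,d=grab_frame(n); c=calibration(n); np.savez(f"{n}0.npz",p=p,d=d,**c)
    cv2.imwrite(f"pics/{n}0.png",p[:,:,::-1]); print(n,c)
a=np.hstack([cv2.imread("pics/scene0.png"),cv2.imread("pics/side0.png")])
E
```

```text
pics
{'time_s': 0.0, 'joint_pos': array([ 1.61323613,  0.50188446, -0.4267879 ,  1.55142515,  0.22076256,
        1.1383004 , -0.21030343]), 'qd': array([ 0.00014301,  0.00049992, -0.00033649, -0.00158208,  0.00065874,
       -0.00171825,  0.00199315]), 'tau': array([-5.77372775e-04, -5.66592014e+01, -5.81651106e+00, -2.79109848e+01,
       -6.86790096e-02,  3.08327260e-02,  1.61195376e-04]), 'tcp_pos': array([ 0.1421397 , -0.63351277,  0.20466548]), 'tcp_rot': array([ 0.07786396, -0.07793979,  0.70349734, -0.70210689]), 'contact_force': array([-0.23089552,  0.08728087, -0.42895936]), 'moment': array([-0.06005132,  0.00601308,  0.00862786]), 'opening': 0.09187650606809314}
scene {'intrinsics': array([[386.45139651,   0.        , 254.68878881],
       [  0.        , 386.45139651, 190.35205185],
       [  0.        ,   0.        ,   1.        ]]), 'R': array([[-0.1359036 ,  0.99069476,  0.00735505],
       [ 0.79636032,  0.11365508, -0.59404777],
       [-0.58935596, -0.07487596, -0.80439614]]), 't': array([ 0.09445214, -0.31227198,  1.4166473 ])}
side {'intrinsics': array([[473.111705  ,   0.        , 258.81587367],
       [  0.        , 473.111705  , 191.10698783],
       [  0.        ,   0.        ,   1.        ]]), 'R': array([[-0.99580903, -0.09068994,  0.01181981],
       [-0.06139976,  0.56714707, -0.82132471],
       [ 0.06778232, -0.81860829, -0.57033851]]), 't': array([0.45382077, 0.10778916, 1.33370446])}
```

Run:
```python
import cv2
for n in("scene","side"):
    cv2.imwrite(f"pics/{n}0b.png",cv2.resize(cv2.imread(f"pics/{n}0.png"),(800,600),interpolation=cv2.INTER_CUBIC))
```

```text
(no output)
```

View pics/scene0b.png

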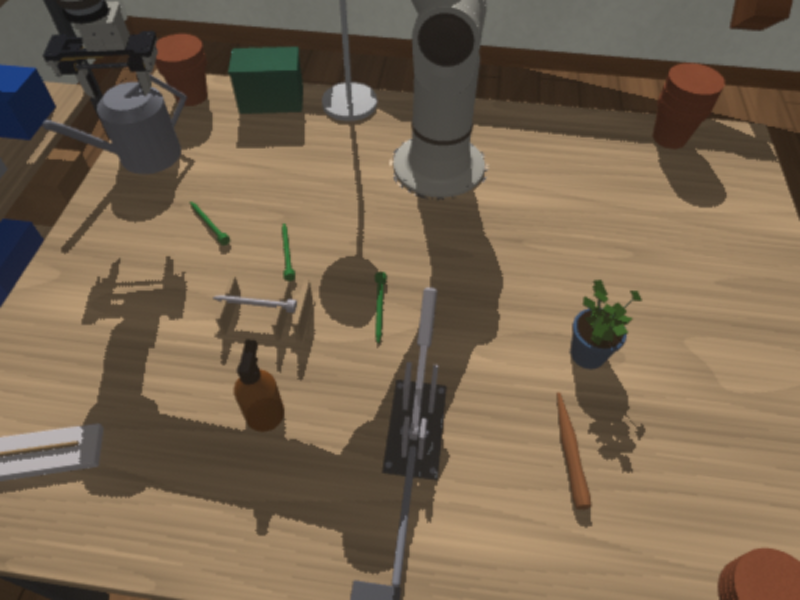

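View pics/side0b.png

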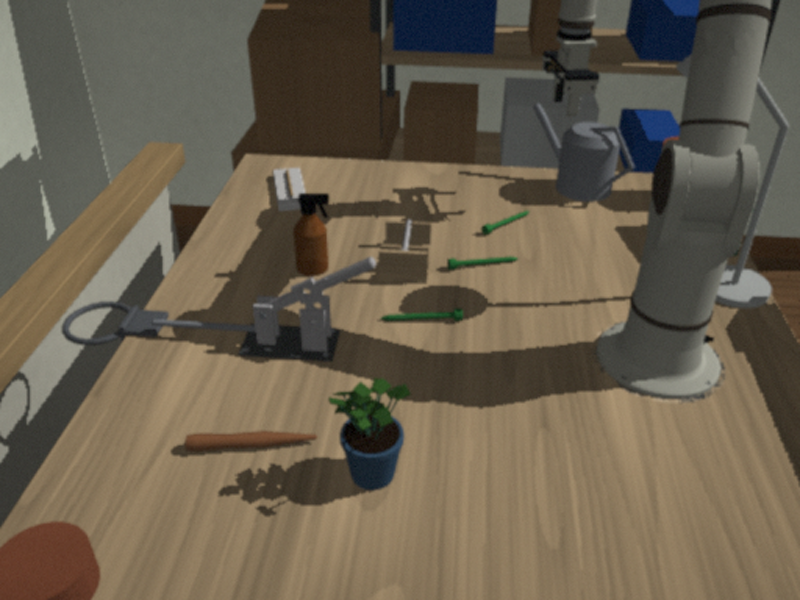

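The scene view shows the latch at about (415,430), with its raised handle up to (428,292). The silver rod lies on its rack at (218–295,300), knob to the right. Three green look-alikes are at (208,222), (287,250) and (380,305), the bottle at (260,395), the pot at (600,330) and the dibber at (573,450). The side view agrees, with the rod at (407,235). Only the silver rod lying in the notched rack fits the description, and I'll confirm it in a crop.

```bash
cat > h.py <<'E'
import numpy as np, cv2
def load(n):
    f=np.load(n+".npz"); return {k:f[k] for k in f}
def cloud(f):
    d=f['d']; v,u=np.mgrid[:d.shape[0],:d.shape[1]]
    K=f['intrinsics']; X=np.stack([(u-K[0,2])/K[0,0]*d,(v-K[1,2])/K[1,1]*d,d],-1)
    return (X-f['t'])@f['R']   # world = R^T (X-t)
def proj(f,P):
    c=f['R']@np.asarray(P,float)+f['t']; p=f['intrinsics']@c; return p[:2]/p[2]
E
python3 - <<'E'
from h import *
for n in("scene0","side0"):
    f=load(n);C=cloud(f);p=f['p'];hsv=cv2.cvtColor(p,cv2.COLOR_RGB2HSV)
    print(n,C.shape)
    pts=dict(scene0=dict(rodL=(218,298),rodM=(255,302),knob=(292,305),handle_tip=(430,293),handle_b=(424,340),plateR=(434,385),plateL=(405,410),bott=(260,395),bcap=(250,350),pot=(595,350),leaf=(605,310),dib=(573,450),g1=(287,250),g2=(380,305),base1=(397,383),base2=(445,385),base3=(437,477),base4=(386,472),endb=(308,300)),
     side0=dict(rodN=(408,222),rodK=(406,250),htip=(371,264),hb=(335,279),pl=(265,320),pr=(316,320),bott=(312,250),pot=(372,450)))[n]
    for k,(u,v) in pts.items():
        u,v=int(u*.64),int(v*.64); print(k,(u,v),C[v,u].round(3),hsv[v,u])
f=load("scene0");g=load("side0")
a=cv2.resize(f['p'][165:235,120:260],(800,400),interpolation=cv2.INTER_CUBIC)
cv2.imwrite("pics/rodcrop.png",a[:,:,::-1])
E
```

```text
scene0 (384, 512, 3)
rodL (139, 190) [ 0.481 -0.368  0.051] [  0  13 133]
rodM (163, 193) [ 0.483 -0.296  0.052] [174  12 109]
knob (186, 195) [ 0.486 -0.226  0.061] [170  13 122]
handle_tip (275, 187) [0.519 0.025 0.189] [168  12 110]
handle_b (271, 217) [0.587 0.024 0.156] [174  12 109]
plateR (277, 246) [0.63  0.047 0.093] [ 0 16 78]
plateL (259, 262) [0.638 0.004 0.007] [15 19 54]
bott (166, 252) [ 0.692 -0.219  0.108] [ 14 155  69]
bcap (160, 224) [ 0.654 -0.232  0.174] [15 83 37]
pot (380, 224) [0.521 0.309 0.083] [110  44  52]
leaf (387, 198) [0.495 0.306 0.165] [ 47 140  80]
dib (366, 288) [0.679 0.282 0.023] [ 12 147 132]
g1 (183, 160) [ 0.321 -0.283  0.014] [ 63 128 120]
g2 (243, 195) [ 0.43  -0.072  0.014] [ 62 136 103]
base1 (254, 245) [ 0.588 -0.017  0.005] [15 29 52]
base2 (284, 246) [ 0.576  0.066 -0.001] [16 81 66]
base3 (279, 305) [0.748 0.068 0.008] [12 19 66]
base4 (247, 302) [ 0.749 -0.012  0.002] [15 52 49]
endb (197, 192) [ 0.455 -0.204  0.036] [17 90 71]
side0 (384, 512, 3)
rodN (261, 142) [ 0.481 -0.359  0.053] [ 30   2 140]
rodK (259, 160) [ 0.476 -0.224  0.062] [ 16  41 155]
htip (237, 168) [0.512 0.034 0.19 ] [165   4 121]
hb (214, 178) [0.574 0.035 0.155] [165   7  70]
pl (169, 204) [0.701 0.045 0.067] [165  15  67]
pr (202, 204) [0.607 0.053 0.08 ] [ 0  0 65]
bott (199, 160) [ 0.666 -0.198  0.065] [ 14 171  58]
pot (238, 288) [0.47  0.356 0.087] [ 15 133  23]
```

View pics/rodcrop.png

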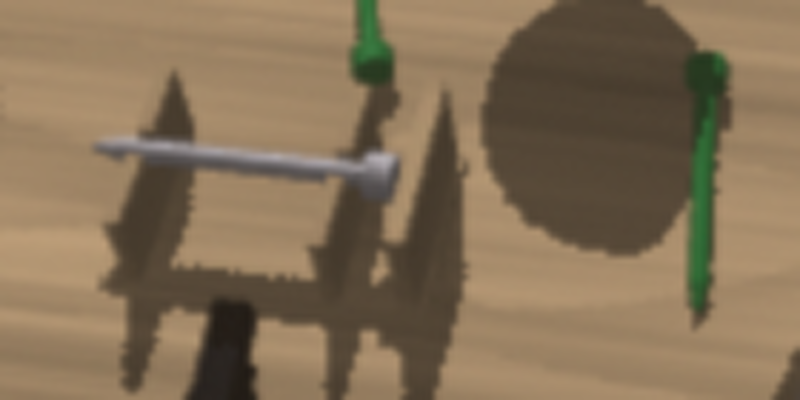

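The crop confirms it: a silver rod lying in the notched boards, nose at left (100,147) and knob at right (380,175). The other two objects in view are green.

Run:
```python
from h import *
S=[]
for n in("scene0","side0"):
    f=load(n);C=cloud(f);hsv=cv2.cvtColor(f['p'],cv2.COLOR_RGB2HSV)
    P=C.reshape(-1,3);H=hsv.reshape(-1,3); ok=f['d'].reshape(-1)>0
    m=ok&(H[:,1]<45)&(P[:,2]>.040)&(P[:,2]<.075)&(abs(P[:,0]-.482)<.03)&(P[:,1]>-.39)&(P[:,1]<-.2)
    R=P[m]; sh=R[(R[:,1]>-.355)&(R[:,1]<-.25)]
    a=np.polyfit(sh[:,1],sh[:,0],1); b=np.polyfit(sh[:,1],sh[:,2],1)
    print(n,"rod n",len(R),"y",R[:,1].min(),R[:,1].max(),"x at -.295",np.polyval(a,-.295),"slope",a[0],"z",np.polyval(b,-.295),b[0])
    # plate tops
    m=ok&(P[:,2]>.089)&(P[:,2]<.1)&(P[:,0]>.58)&(P[:,0]<.72)&(P[:,1]>-.03)&(P[:,1]<.09)
    T=P[m]; print("plate tops",len(T))
    for lo,hi in((-.03,.025),(.025,.09)):
        t=T[(T[:,1]>lo)&(T[:,1]<hi)]
        if len(t): print("  n",len(t),"x",np.percentile(t[:,0],[2,50,98]).round(4),"y",np.percentile(t[:,1],[2,50,98]).round(4), "med z",np.median(t[:,2]).round(4), cv2.minAreaRect((t[:,:2]*1000).astype(np.float32)))
    m=ok&(H[:,2]<95)&(H[:,1]<110)&(P[:,2]>.003)&(P[:,2]<.012)&(P[:,0]>.55)&(P[:,0]<.78)&(P[:,1]>-.06)&(P[:,1]<.11)
    t=P[m];print("base",len(t),cv2.minAreaRect((t[:,:2]*1000).astype(np.float32)),np.median(t[:,2]))
    m=ok&(H[:,1]<45)&(P[:,2]>.12)&(P[:,2]<.22)&(P[:,0]>.47)&(P[:,0]<.62)&(abs(P[:,1]-.03)<.04)
    t=P[m];a=np.polyfit(t[:,0],t[:,1],1);b=np.polyfit(t[:,0],t[:,2],1)
    print("handle n",len(t),"x",t[:,0].min(),t[:,0].max(),"y=",np.polyval(a,[.52,.6]),"z",np.polyval(b,[.52,.6]),"ang",np.arctan(b[0]))
```

```text
scene0 rod n 199 y -0.3725877866233794 -0.22071613012672328 x at -.295 0.48309826113598014 slope 0.00023259596863579786 z 0.05410504152506723 0.020116401498001514
plate tops 221
  n 110 x [0.5969 0.6838 0.7177] y [-0.0008  0.0093  0.0244] med z 0.0931 ((657.2369384765625, 12.03592300415039), (125.23943328857422, 20.632295608520508), 5.978652000427246)
  n 111 x [0.5963 0.6823 0.7191] y [0.0258 0.041  0.05  ] med z 0.0935 ((657.0150756835938, 37.90814208984375), (19.82964515686035, 125.44463348388672), 83.61381530761719)
base 1472 ((664.7730712890625, 13.35986328125), (129.94039916992188, 239.7099609375), 83.2374267578125) 0.00731875958496759
handle n 357 x 0.5104074837873739 0.6196630858245361 y= [0.02489387 0.02483829] z [0.18940086 0.14507205] ang -0.5059933179400048
side0 rod n 72 y -0.3751765394853382 -0.22430461931333534 x at -.295 0.48044035300140053 slope 0.0005864198612679618 z 0.05365738602712425 0.016644544542643427
plate tops 190
  n 48 x [0.5944 0.6802 0.7166] y [-0.0035  0.013   0.0223] med z 0.092 ((654.666748046875, 13.95608901977539), (124.7200698852539, 18.108976364135742), 8.662510871887207)
  n 142 x [0.5955 0.6598 0.7165] y [0.0272 0.0408 0.0552] med z 0.0934 ((655.7852783203125, 40.042755126953125), (27.075998306274414, 127.41268157958984), 84.53784942626953)
base 781 ((659.6732177734375, 27.414749145507812), (99.2444076538086, 215.20469665527344), 88.568359375) 0.007191680644269612
handle n 325 x 0.5069362523676105 0.6198339850152006 y= [0.03366344 0.03134781] z [0.1844022  0.13964322] ang -0.5100979486393515
```

```bash
cat > plan.py <<'E'
import numpy as np
from scipy.spatial.transform import Rotation as Ro
from station import status
def pose():
    s=status.read_state(); q=s['tcp_rot']; return np.array(s['tcp_pos']),Ro.from_quat([q[1],q[2],q[3],q[0]]),s
def go(p,R,pt,Rt,vmax=.045,wmax=.14,n=None):
    """total move and rows (fractions) from p,R to pt,Rt with even rows"""
    rv=(R.inv()*Rt).as_rotvec(); d=np.linalg.norm(pt-p)
    n=n or max(1,int(np.ceil(max(d/vmax,np.linalg.norm(rv)/wmax))))
    out=[];q=p.copy();Q=R
    for i in range(n):
        t=(Q.inv().apply((pt-q)/(n-i)))/.2; r=rv/n/(2*np.pi)
        out.append([*t.round(3),*r.round(4)]); q=q+Q.apply(np.round(t,3)*.2);Q=Q*Ro.from_rotvec(np.round(r,4)*2*np.pi)
    return out,q,Q
def down(yaw=0.,pitch=0.,flip=0):
    # y down; z (jaws) along world +x turned by yaw (flip: -x); x = y cross z
    z=np.array([np.cos(yaw),np.sin(yaw),0])*(-1 if flip else 1); y=np.array([0,0,-1.])
    return Ro.from_matrix(np.c_[np.cross(y,z),y,z])
E
python3 - <<'E'
from plan import *
from station import calibration
p,R,s=pose(); print(R.as_matrix().round(3))
c=calibration("wrist"); Rc=c['R'];print("cam in tool pos",R.inv().apply(-Rc.T@c['t']-p).round(3));print((R.as_matrix().T@Rc.T).round(3)); print(c['intrinsics'][0,0])
for fl in(0,1): print(fl,((R.inv()*down(0,0,fl)).as_rotvec()).round(3))
E
```

```text
[[-0.976 -0.     0.219]
 [-0.219  0.002 -0.976]
 [-0.    -1.    -0.002]]
cam in tool pos [-0.081 -0.18   0.   ]
[[ 0.001  0.955  0.297]
 [ 0.001 -0.297  0.955]
 [ 1.    -0.001 -0.001]]
341.9337238209637
0 [ 1.00e-03 -1.35e+00 -1.00e-03]
1 [1.000e-03 1.792e+00 2.000e-03]
```

Run:
```python
from plan import *
p,R,s=pose()
r,q,Q=go(p,R,p+[0,0,.1],R,n=2);print(r)
r,q,Q=go(q,Q,np.array([.48,-.24,.32]),down(),n=12)
for x in r: print(x)
```

```text
[[np.float64(-0.0), np.float64(-0.25), np.float64(-0.0), np.float64(0.0), np.float64(0.0), np.float64(0.0)], [np.float64(-0.0), np.float64(-0.25), np.float64(-0.001), np.float64(0.0), np.float64(0.0), np.float64(0.0)]]
[np.float64(-0.173), np.float64(-0.006), np.float64(-0.129), np.float64(0.0), np.float64(-0.0179), np.float64(-0.0)]
[np.float64(-0.187), np.float64(-0.006), np.float64(-0.109), np.float64(0.0), np.float64(-0.0179), np.float64(-0.0)]
[np.float64(-0.198), np.float64(-0.006), np.float64(-0.087), np.float64(0.0), np.float64(-0.0179), np.float64(-0.0)]
[np.float64(-0.206), np.float64(-0.006), np.float64(-0.065), np.float64(0.0), np.float64(-0.0179), np.float64(-0.0)]
[np.float64(-0.212), np.float64(-0.006), np.float64(-0.041), np.float64(0.0), np.float64(-0.0179), np.float64(-0.0)]
[np.float64(-0.215), np.float64(-0.006), np.float64(-0.017), np.float64(0.0), np.float64(-0.0179), np.float64(-0.0)]
[np.float64(-0.216), np.float64(-0.006), np.float64(0.007), np.float64(0.0), np.float64(-0.0179), np.float64(-0.0)]
[np.float64(-0.214), np.float64(-0.006), np.float64(0.032), np.float64(0.0), np.float64(-0.0179), np.float64(-0.0)]
[np.float64(-0.209), np.float64(-0.006), np.float64(0.055), np.float64(0.0), np.float64(-0.0179), np.float64(-0.0)]
[np.float64(-0.201), np.float64(-0.006), np.float64(0.079), np.float64(0.0), np.float64(-0.0179), np.float64(-0.0)]
[np.float64(-0.191), np.float64(-0.007), np.float64(0.101), np.float64(0.0), np.float64(-0.0179), np.float64(-0.0)]
[np.float64(-0.179), np.float64(-0.006), np.float64(0.121), np.float64(0.0), np.float64(-0.0179), np.float64(-0.0)]
```

carry_out --moves '[{"ty": -0.25}, {"ty": -0.25}, {"tx": -0.17, "ty": -0.006, "tz": -0.13, "ry": -0.018}, {"tx": -0.19, "ty": -0.006, "tz": -0.11, "ry": -0.018}, {"tx": -0.2, "ty": -0.006, "tz": -0.09, "ry": -0.018}]'

```text
invalid input at $.moves[0]: expected keys tx, ty, tz, rx, ry, rz
```

carry_out --moves '[{"tx": -0.21, "ty": -0.006, "tz": -0.065, "ry": -0.018}, {"tx": -0.21, "ty": -0.006, "tz": -0.04, "ry": -0.018}, {"tx": -0.215, "ty": -0.006, "tz": -0.015, "ry": -0.018}, {"tx": -0.215, "ty": -0.006, "tz": 0.005, "ry": -0.018}, {"tx": -0.215, "ty": -0.006, "tz": 0.03, "ry": -0.018}]'

```text
invalid input at $.moves[0]: expected keys tx, ty, tz, rx, ry, rz
```

carry_out --moves '[{"tx": -0.21, "ty": -0.006, "tz": 0.055, "ry": -0.018}, {"tx": -0.2, "ty": -0.006, "tz": 0.08, "ry": -0.018}, {"tx": -0.19, "ty": -0.006, "tz": 0.1, "ry": -0.018}, {"tx": -0.18, "ty": -0.006, "tz": 0.12, "ry": -0.017}]'

```text
invalid input at $.moves[0]: expected keys tx, ty, tz, rx, ry, rz
```

```bash
cat > snap.py <<'E'
import sys,numpy as np,cv2
from station import grab_frame,calibration
def snap(cam,name):
    c=calibration(cam);p,d=grab_frame(cam);np.savez(name+".npz",p=p,d=d,**c)
    cv2.imwrite(f"pics/{name}.png",cv2.resize(p[:,:,::-1],(800,600),interpolation=cv2.INTER_CUBIC))
if __name__=="__main__": snap(sys.argv[1],sys.argv[2])
E
python3 snap.py wrist w1
python3 - <<'E'
from plan import *
p,R,s=pose();print(p,s['joint_pos'].round(2),s['time_s'],s['contact_force'])
r,q,Q=go(p,R,np.array([.62,.08,.34]),down())
for x in r: print([float(v) for v in x])
E
```

```text
[ 0.14223214 -0.63368191  0.20492598] [ 1.61  0.5  -0.43  1.55  0.22  1.14 -0.21] 0.15 [ 0.7556575   1.33270529 -0.68239288]
[-0.156, -0.034, -0.148, 0.0, -0.0107, -0.0]
[-0.165, -0.034, -0.137, 0.0, -0.0107, -0.0]
[-0.174, -0.033, -0.126, 0.0, -0.0107, -0.0]
[-0.182, -0.034, -0.114, 0.0, -0.0107, -0.0]
[-0.189, -0.033, -0.101, 0.0, -0.0107, -0.0]
[-0.196, -0.034, -0.088, 0.0, -0.0107, -0.0]
[-0.201, -0.033, -0.075, 0.0, -0.0107, -0.0]
[-0.206, -0.034, -0.061, 0.0, -0.0107, -0.0]
[-0.209, -0.033, -0.047, 0.0, -0.0107, -0.0]
[-0.212, -0.034, -0.033, 0.0, -0.0107, -0.0]
[-0.214, -0.033, -0.019, 0.0, -0.0107, -0.0]
[-0.215, -0.034, -0.005, 0.0, -0.0107, -0.0]
[-0.215, -0.033, 0.01, 0.0, -0.0107, -0.0]
[-0.213, -0.034, 0.024, 0.0, -0.0107, -0.0]
[-0.211, -0.033, 0.039, 0.0, -0.0107, -0.0]
[-0.208, -0.034, 0.053, 0.0, -0.0107, -0.0]
[-0.204, -0.033, 0.067, 0.0, -0.0107, -0.0]
[-0.2, -0.034, 0.08, 0.0, -0.0107, -0.0]
[-0.194, -0.033, 0.093, 0.0, -0.0107, -0.0]
[-0.186, -0.034, 0.106, 0.0, -0.0107, -0.0]
```

All six keys are required in every row.

carry_out --moves '[{"tx": 0, "ty": -0.25, "tz": 0, "rx": 0, "ry": 0, "rz": 0}, {"tx": 0, "ty": -0.25, "tz": 0, "rx": 0, "ry": 0, "rz": 0}, {"tx": -0.17, "ty": -0.006, "tz": -0.13, "rx": 0, "ry": -0.018, "rz": 0}, {"tx": -0.19, "ty": -0.006, "tz": -0.11, "rx": 0, "ry": -0.018, "rz": 0}, {"tx": -0.2, "ty": -0.006, "tz": -0.09, "rx": 0, "ry": -0.018, "rz": 0}]'

```text
time_s: 0.65
tcp_pos: [0.2276, -0.5335, 0.3095]
tcp_rot: [-0.197, 0.197, -0.679, 0.679]
contact_force: [1.2, -0.5, -0.3]
opening: 0.0922
```

carry_out --moves '[{"tx": -0.21, "ty": -0.006, "tz": -0.065, "rx": 0, "ry": -0.018, "rz": 0}, {"tx": -0.21, "ty": -0.006, "tz": -0.04, "rx": 0, "ry": -0.018, "rz": 0}, {"tx": -0.215, "ty": -0.006, "tz": -0.015, "rx": 0, "ry": -0.018, "rz": 0}, {"tx": -0.215, "ty": -0.006, "tz": 0.005, "rx": 0, "ry": -0.018, "rz": 0}, {"tx": -0.215, "ty": -0.006, "tz": 0.03, "rx": 0, "ry": -0.018, "rz": 0}]'

```text
time_s: 1.15
tcp_pos: [0.3677, -0.3684, 0.3153]
tcp_rot: [-0.378, 0.379, -0.597, 0.597]
contact_force: [0.9, 0.0, -0.6]
opening: 0.0916
```

carry_out --moves '[{"tx": -0.21, "ty": -0.006, "tz": 0.055, "rx": 0, "ry": -0.018, "rz": 0}, {"tx": -0.2, "ty": -0.006, "tz": 0.08, "rx": 0, "ry": -0.018, "rz": 0}, {"tx": -0.19, "ty": -0.006, "tz": 0.1, "rx": 0, "ry": -0.018, "rz": 0}, {"tx": -0.18, "ty": -0.006, "tz": 0.12, "rx": 0, "ry": -0.017, "rz": 0}, {"tx": 0, "ty": 0, "tz": 0, "rx": 0, "ry": 0, "rz": 0}]'

```text
time_s: 1.65
tcp_pos: [0.4824, -0.2311, 0.3208]
tcp_rot: [0.505, -0.502, 0.496, -0.497]
contact_force: [1.2, 0.7, 1.0]
opening: 0.0916
```

```bash
python3 snap.py wrist w1
python3 - <<'E'
from plan import *
p,R,s=pose();print(p,R.as_matrix().round(3),s['joint_pos'].round(2),s['time_s'],s['contact_force'])
r,q,Q=go(p,R,np.array([.62,.08,.34]),down())
for x in r: print([float(v) for v in x])
E
```

```text
[ 0.48048974 -0.23442124  0.32034153] [[ 0.008  0.001  1.   ]
 [-1.     0.001  0.008]
 [-0.001 -1.     0.001]] [ 1.17  0.27 -0.92  1.68  0.22  1.3   0.21] 1.7 [-0.66176043 -0.46659201  0.72713784]
[-0.196, -0.012, 0.089, -0.0, 0.0002, -0.0]
[-0.196, -0.012, 0.089, -0.0, 0.0002, -0.0]
[-0.196, -0.012, 0.088, -0.0, 0.0002, -0.0]
[-0.196, -0.012, 0.088, -0.0, 0.0002, -0.0]
[-0.196, -0.012, 0.088, -0.0, 0.0002, -0.0]
[-0.196, -0.012, 0.087, -0.0, 0.0002, -0.0]
[-0.197, -0.012, 0.087, -0.0, 0.0002, -0.0]
[-0.197, -0.012, 0.088, -0.0, 0.0002, -0.0]
```

carry_out --moves '[{"tx": -0.196, "ty": -0.012, "tz": 0.088, "rx": 0, "ry": 0, "rz": 0}, {"tx": -0.196, "ty": -0.012, "tz": 0.088, "rx": 0, "ry": 0, "rz": 0}, {"tx": -0.196, "ty": -0.012, "tz": 0.088, "rx": 0, "ry": 0, "rz": 0}, {"tx": -0.196, "ty": -0.012, "tz": 0.088, "rx": 0, "ry": 0, "rz": 0}, {"tx": -0.196, "ty": -0.012, "tz": 0.088, "rx": 0, "ry": 0, "rz": 0}]' --claw 1 --squeeze 20

```text
time_s: 2.2
tcp_pos: [0.5666, -0.0427, 0.3319]
tcp_rot: [-0.499, 0.5, -0.501, 0.501]
contact_force: [0.7, -0.6, 0.9]
opening: 0.0561
```

carry_out --moves '[{"tx": -0.196, "ty": -0.012, "tz": 0.088, "rx": 0, "ry": 0, "rz": 0}, {"tx": -0.196, "ty": -0.012, "tz": 0.088, "rx": 0, "ry": 0, "rz": 0}, {"tx": -0.196, "ty": -0.012, "tz": 0.088, "rx": 0, "ry": 0, "rz": 0}, {"tx": 0, "ty": 0, "tz": 0, "rx": 0, "ry": 0, "rz": 0}]'

```text
time_s: 2.6
tcp_pos: [0.6192, 0.0825, 0.3392]
tcp_rot: [0.503, -0.501, 0.499, -0.497]
contact_force: [-0.4, 1.4, 0.6]
opening: 0.0246
```

```bash
python3 snap.py wrist w2
python3 - <<'E'
from plan import *
p,R,s=pose();print(p,s['joint_pos'].round(2),s['time_s'],s['contact_force'],s['opening'])
E
python3 - <<'E'
from h import *
a=cv2.imread("pics/w1.png");b=cv2.imread("pics/w2.png")
cv2.imwrite("pics/w12.png",np.vstack([a[:,:],b])[:, :] if 0 else np.hstack([cv2.resize(a,(400,300)),cv2.resize(b,(400,300))]))
E
```

```text
[0.61897264 0.0787813  0.33882685] [ 0.49  0.48 -0.95  1.43  0.39  1.43 -0.46] 2.65 [-0.38419563 -0.08704495 -0.28826425] 0.020348402656460148
```

View pics/w2.png

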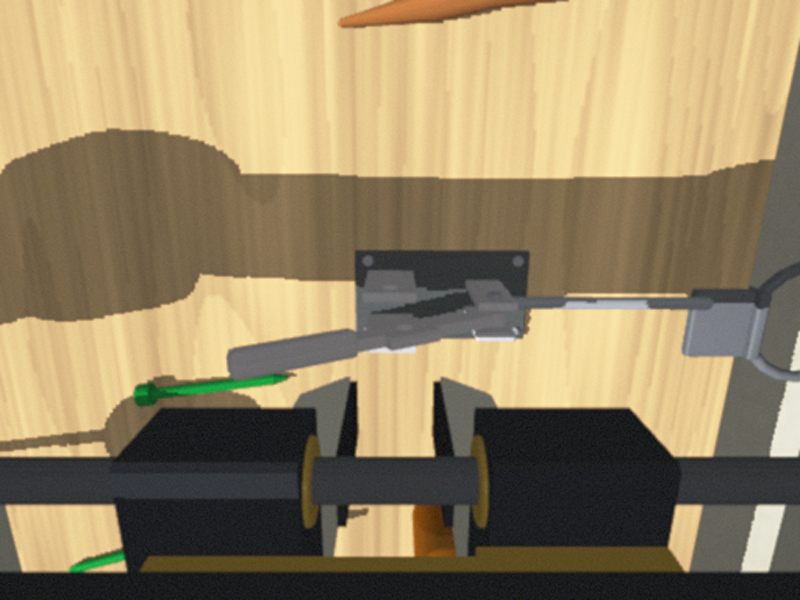

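View pics/w1.png

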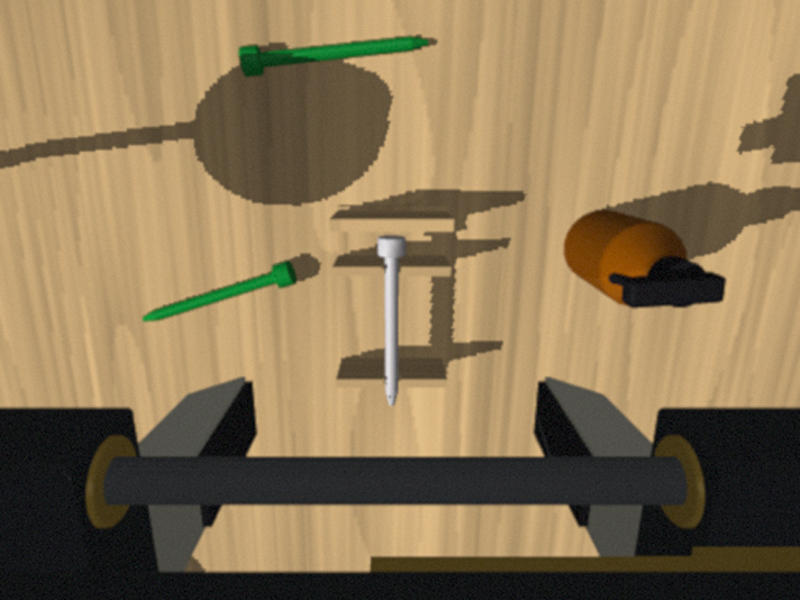

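w2 shows the latch base squarely aligned with the world axes: back edge (355–528,251), plates at about (390,280) and (390,340), and the handle running left to (232,362). w1 shows the rod in its rack from knob (391,246) to nose (391,402), parallel to world y.

```bash
cat >> h.py <<'E'
def ray(f,u,v,z):
    K=f['intrinsics'];d=f['R'].T@np.array([(u-K[0,2])/K[0,0],(v-K[1,2])/K[1,1],1]);c=-f['R'].T@f['t']
    return c+d*(z-c[2])/d[2]
E
python3 - <<'E'
from h import *
f=load("w2");C=cloud(f);hsv=cv2.cvtColor(f['p'],cv2.COLOR_RGB2HSV)
g=f['p'].mean(2)
# back edge + left/right ends of base
for u in(235,260,300,330):
    col=g[150:175,u]; v=150+np.argmin(np.diff(col)); print("back edge",u,v,ray(f,u,v+.5,.008).round(4))
for v in(164,168,172):
    row=g[v]; l=215+np.argmin(np.diff(row[215:245])); r=325+np.argmax(np.diff(row[325:350])); print("L",l,ray(f,l+.5,v,.008).round(4),"R",r,ray(f,r+.5,v,.008).round(4))
z=C[...,2]
m=(z>.090)&(z<.099)&(C[...,0]>.58)&(C[...,0]<.75)&(abs(C[...,1]-.03)<.06)
n,l,st,ct=cv2.connectedComponentsWithStats(m.astype(np.uint8))
for i in range(1,n):
    if st[i,4]>15:
        P=C[l==i]; print(st[i],"x",P[:,0].min().round(4),P[:,0].max().round(4),"y",P[:,1].min().round(4),P[:,1].max().round(4),"z",np.median(P[:,2]).round(4))
m=(z>.13)&(z<.25)&(C[...,0]>.45)&(C[...,0]<.6)&(abs(C[...,1]-.03)<.04)
P=C[m];a=np.polyfit(P[:,0],P[:,1],1);b=np.polyfit(P[:,0],P[:,2],1);print("handle",P.min(0),P.max(0),np.polyval(a,[.52,.6]),np.polyval(b,[.52,.6]))
f=load("w1");C=cloud(f);z=C[...,2];H=cv2.cvtColor(f['p'],cv2.COLOR_RGB2HSV)
m=(z>.04)&(z<.07)&(H[...,1]<45)&(abs(C[...,0]-.48)<.03)&(C[...,1]<-.2)&(C[...,1]>-.39)
P=C[m];print("rod",P.min(0),P.max(0))
for lo,hi in((-.35,-.32),(-.32,-.28),(-.28,-.25),(-.228,-.216)):
    Q=P[(P[:,1]>lo)&(P[:,1]<hi)];print(lo,Q.mean(0).round(4),(Q[:,0].min()+Q[:,0].max())/2,np.percentile(Q[:,2],90))
E
```

```text
back edge 235 159 [0.5938 0.0721 0.008 ]
back edge 260 159 [0.6314 0.0724 0.008 ]
back edge 300 159 [0.6917 0.0728 0.008 ]
back edge 330 159 [0.7369 0.0732 0.008 ]
L 226 [0.5809 0.0651 0.008 ] R 338 [0.7503 0.0664 0.008 ]
L 226 [0.5808 0.059  0.008 ] R 338 [0.7508 0.0603 0.008 ]
L 226 [0.5807 0.0528 0.008 ] R 337 [0.7497 0.0541 0.008 ]
[232 186  35   8 261] x 0.5939 0.6377 y 0.0438 0.0527 z 0.0953
[305 193  27   7 171] x 0.6886 0.7226 y 0.0353 0.0443 z 0.093
[276 202  39   9 142] x 0.6508 0.7012 y 0.0216 0.0318 z 0.0948
[304 212  26   7 160] x 0.6887 0.7218 y 0.0093 0.0176 z 0.093
[233 222  33   4  87] x 0.5948 0.6372 y -0.0002 0.0048 z 0.0954
handle [0.50683509 0.01608753 0.13001453] [0.59998689 0.03719463 0.19471183] [0.02854342 0.02839674] [0.18933469 0.14462232]
rod [ 0.47017209 -0.37458166  0.04388131] [ 0.49275136 -0.21946942  0.06365409]
-0.35 [ 0.482  -0.3347  0.0547] 0.4819246147772422 0.05688408953653773
-0.32 [ 0.481  -0.2996  0.0552] 0.4815617312111119 0.05691133922100909
-0.28 [ 0.4809 -0.2644  0.0551] 0.4811047387891062 0.0566414101149196
-0.228 [ 0.481  -0.2233  0.0589] 0.48139264924829334 0.062285765230075826
```

Latch frame: origin about (0.616, 0.027), yaw 0, bore at z 0.075, lever raised about 0.51. Rod: axis x 0.4815, z 0.0505, nose y −0.375. Next I press the lever with closed fingers.

carry_out --moves '[{"tx": 0.087, "ty": 0.2, "tz": -0.118, "rx": 0, "ry": 0, "rz": 0}, {"tx": 0.087, "ty": 0.2, "tz": -0.118, "rx": 0, "ry": 0, "rz": 0}, {"tx": 0.086, "ty": 0.194, "tz": -0.118, "rx": 0, "ry": 0, "rz": 0}, {"tx": 0, "ty": 0.1, "tz": 0, "rx": 0, "ry": 0, "rz": 0}, {"tx": 0, "ty": 0.1, "tz": 0, "rx": 0, "ry": 0, "rz": 0}]'

```text
time_s: 3.15
tcp_pos: [0.5466, 0.0187, 0.1787]
tcp_rot: [-0.497, 0.5, -0.501, 0.501]
contact_force: [-0.2, -0.2, 0.5]
opening: 0.0006
```

carry_out --moves '[{"tx": 0, "ty": 0.1, "tz": 0, "rx": 0, "ry": 0, "rz": 0}, {"tx": 0, "ty": 0.1, "tz": 0, "rx": 0, "ry": 0, "rz": 0}, {"tx": 0, "ty": 0.1, "tz": 0, "rx": 0, "ry": 0, "rz": 0}, {"tx": 0, "ty": 0.1, "tz": 0, "rx": 0, "ry": 0, "rz": 0}]'

```text
time_s: 3.55
tcp_pos: [0.5479, 0.0201, 0.0997]
tcp_rot: [-0.498, 0.5, -0.501, 0.501]
contact_force: [-1.9, 0.1, 3.6]
opening: 0.0005
```

carry_out --moves '[{"tx": 0, "ty": 0.05, "tz": 0, "rx": 0, "ry": 0, "rz": 0}, {"tx": 0, "ty": 0, "tz": 0, "rx": 0, "ry": 0, "rz": 0}]'

```text
time_s: 3.75
tcp_pos: [0.5472, 0.0212, 0.0892]
tcp_rot: [0.499, -0.5, 0.501, -0.5]
contact_force: [-0.1, -0.6, 0.3]
opening: 0.0007
```

carry_out --moves '[{"tx": -0.02, "ty": 0.02, "tz": 0, "rx": 0, "ry": 0, "rz": 0}, {"tx": 0, "ty": 0.015, "tz": 0, "rx": 0, "ry": 0, "rz": 0}]'

```text
time_s: 3.95
tcp_pos: [0.5492, 0.0272, 0.0844]
tcp_rot: [-0.5, 0.5, -0.499, 0.5]
contact_force: [-1.7, -0.3, 4.7]
opening: 0.0006
```

carry_out --moves '[{"tx": 0, "ty": 0.015, "tz": 0, "rx": 0, "ry": 0, "rz": 0}, {"tx": 0, "ty": 0, "tz": 0, "rx": 0, "ry": 0, "rz": 0}]'

```text
time_s: 4.15
tcp_pos: [0.5485, 0.0274, 0.0806]
tcp_rot: [0.5, -0.5, 0.5, -0.5]
contact_force: [0.4, -0.5, 1.4]
opening: 0.0003
```

```bash
python3 snap.py side s1
python3 - <<'E'
from plan import *
p,R,s=pose();print(p,s['contact_force'])
from h import *
f=load("s1");a=f['p'][120:260,120:320];cv2.imwrite("pics/s1c.png",cv2.resize(a[:,:,::-1],(800,560),interpolation=cv2.INTER_CUBIC))
E
```

```text
[0.54861121 0.02754944 0.08063769] [-0.60248679  1.15149684  0.75293754]
```

View pics/s1c.png

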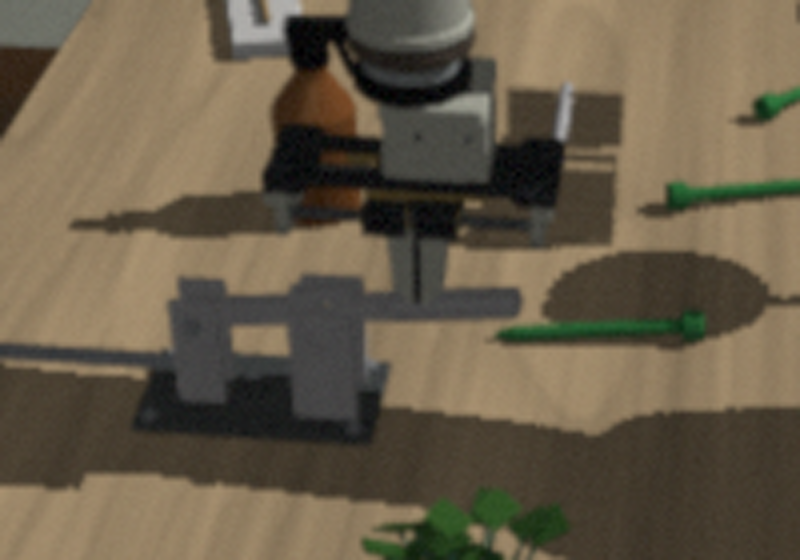

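The side crop shows the handle level across the plates, (300–520,300), with the fingertips on it, so the lever is closed. Now I lift and go to the rod.

carry_out --moves '[{"tx": 0, "ty": -0.2, "tz": 0, "rx": 0, "ry": 0, "rz": 0}, {"tx": 0, "ty": -0.22, "tz": 0, "rx": 0, "ry": 0, "rz": 0}, {"tx": 0, "ty": -0.22, "tz": 0, "rx": 0, "ry": 0, "rz": 0}, {"tx": 0.212, "ty": -0.1, "tz": -0.048, "rx": 0, "ry": 0, "rz": 0}, {"tx": 0.212, "ty": 0, "tz": -0.048, "rx": 0, "ry": 0, "rz": 0}]' --claw -1

```text
time_s: 4.7
tcp_pos: [0.5322, -0.0559, 0.2325]
tcp_rot: [0.503, -0.5, 0.496, -0.501]
contact_force: [0.3, -1.1, -0.2]
opening: 0.0357
```

carry_out --moves '[{"tx": 0.212, "ty": 0, "tz": -0.048, "rx": 0, "ry": 0, "rz": 0}, {"tx": 0.212, "ty": 0, "tz": -0.048, "rx": 0, "ry": 0, "rz": 0}, {"tx": 0.212, "ty": 0, "tz": -0.048, "rx": 0, "ry": 0, "rz": 0}, {"tx": 0.212, "ty": 0, "tz": -0.048, "rx": 0, "ry": 0, "rz": 0}, {"tx": 0.212, "ty": 0, "tz": -0.048, "rx": 0, "ry": 0, "rz": 0}]'

```text
time_s: 5.2
tcp_pos: [0.4812, -0.2709, 0.2288]
tcp_rot: [0.501, -0.5, 0.499, -0.5]
contact_force: [1.6, 0.2, -0.5]
opening: 0.0759
```

carry_out --moves '[{"tx": 0, "ty": 0.15, "tz": 0, "rx": 0, "ry": 0, "rz": 0}, {"tx": 0, "ty": 0.15, "tz": 0, "rx": 0, "ry": 0, "rz": 0}, {"tx": 0, "ty": 0, "tz": 0, "rx": 0, "ry": 0, "rz": 0}]'

```text
time_s: 5.5
tcp_pos: [0.4787, -0.2685, 0.165]
tcp_rot: [0.5, -0.5, 0.502, -0.498]
contact_force: [-0.1, 0.5, 0.2]
opening: 0.0913
```

Run:
```python
from plan import *
from snap import snap
p,R,s=pose();print(p,s['opening'],R.as_matrix().round(3)[2])
snap("wrist","w3")
from h import *
f=load("w3");C=cloud(f);z=C[...,2];H=cv2.cvtColor(f['p'],cv2.COLOR_RGB2HSV)
m=(z>.04)&(z<.07)&(H[...,1]<45)&(abs(C[...,0]-.48)<.03)&(C[...,1]<-.2)&(C[...,1]>-.39)
P=C[m];print(len(P),"rod",P.min(0),P.max(0))
for lo,hi in((-.32,-.29),(-.29,-.27),(-.27,-.25),(-.228,-.216)):
    Q=P[(P[:,1]>lo)&(P[:,1]<hi)]
    if len(Q):print(lo,Q.mean(0).round(4),(Q[:,0].min()+Q[:,0].max())/2,np.percentile(Q[:,2],90))
```

```text
[ 0.47865651 -0.26848898  0.16504033] 0.09125377275444363 [-0.004 -1.    -0.005]
2198 rod [ 0.46983881 -0.36890055  0.04404084] [ 0.49301791 -0.2198783   0.06389781]
-0.32 [ 0.4816 -0.305   0.0555] 0.48200992752139254 0.0569530114633212
-0.29 [ 0.4813 -0.2797  0.0554] 0.4810372337728992 0.05678180270601136
-0.27 [ 0.481  -0.2599  0.0553] 0.4809940061749562 0.05677944777598663
-0.228 [ 0.4809 -0.2236  0.0596] 0.48093897539121666 0.06242079368151211
```

carry_out --moves '[{"tx": 0, "ty": 0.2, "tz": 0.012, "rx": 0, "ry": 0, "rz": 0}, {"tx": 0, "ty": 0.2, "tz": 0, "rx": 0, "ry": 0, "rz": 0}, {"tx": 0, "ty": 0.16, "tz": 0, "rx": 0, "ry": 0, "rz": 0}, {"tx": 0, "ty": 0.107, "tz": 0, "rx": 0, "ry": 0, "rz": 0}, {"tx": 0, "ty": 0, "tz": 0, "rx": 0, "ry": 0, "rz": 0}]'

```text
time_s: 6.05
tcp_pos: [0.4834, -0.2684, 0.0341]
tcp_rot: [-0.5, 0.501, -0.5, 0.499]
contact_force: [-2.1, 0.4, 0.6]
opening: 0.0917
```

carry_out --moves '[{"tx": 0, "ty": 0, "tz": 0, "rx": 0, "ry": 0, "rz": 0}, {"tx": 0, "ty": 0, "tz": 0, "rx": 0, "ry": 0, "rz": 0}, {"tx": 0, "ty": 0, "tz": 0, "rx": 0, "ry": 0, "rz": 0}, {"tx": 0, "ty": 0, "tz": 0, "rx": 0, "ry": 0, "rz": 0}, {"tx": 0, "ty": 0, "tz": 0, "rx": 0, "ry": 0, "rz": 0}]' --claw 1 --squeeze 50

```text
time_s: 6.55
tcp_pos: [0.4842, -0.2698, 0.0358]
tcp_rot: [-0.5, 0.5, -0.499, 0.5]
contact_force: [0.3, 0.4, -0.1]
opening: 0.0567
```

carry_out --moves '[{"tx": 0, "ty": 0, "tz": 0, "rx": 0, "ry": 0, "rz": 0}, {"tx": 0, "ty": 0, "tz": 0, "rx": 0, "ry": 0, "rz": 0}, {"tx": 0, "ty": 0, "tz": 0, "rx": 0, "ry": 0, "rz": 0}, {"tx": 0, "ty": 0, "tz": 0, "rx": 0, "ry": 0, "rz": 0}, {"tx": 0, "ty": 0, "tz": 0, "rx": 0, "ry": 0, "rz": 0}]'

```text
time_s: 7.05
tcp_pos: [0.4839, -0.2693, 0.0351]
tcp_rot: [0.5, -0.5, 0.5, -0.5]
contact_force: [1.1, -0.2, -0.4]
opening: 0.0167
```

carry_out --moves '[{"tx": 0, "ty": 0.02, "tz": -0.013, "rx": 0, "ry": 0, "rz": 0}, {"tx": 0, "ty": 0, "tz": 0, "rx": 0, "ry": 0, "rz": 0}, {"tx": 0, "ty": 0, "tz": 0, "rx": 0, "ry": 0, "rz": 0}, {"tx": 0, "ty": 0, "tz": 0, "rx": 0, "ry": 0, "rz": 0}]'

```text
time_s: 7.45
tcp_pos: [0.484, -0.2697, 0.0344]
tcp_rot: [-0.501, 0.5, -0.498, 0.501]
contact_force: [-3.8, 2.3, 25.5]
opening: 0.0007
```

carry_out --moves '[{"tx": 0, "ty": -0.1, "tz": 0, "rx": 0, "ry": 0, "rz": 0}, {"tx": 0, "ty": -0.2, "tz": 0, "rx": 0, "ry": 0, "rz": 0}, {"tx": 0, "ty": -0.2, "tz": 0, "rx": 0, "ry": 0, "rz": 0}, {"tx": 0, "ty": -0.2, "tz": 0, "rx": 0, "ry": 0, "rz": 0}, {"tx": 0, "ty": -0.2, "tz": 0, "rx": 0, "ry": 0, "rz": 0}]'

```text
time_s: 7.95
tcp_pos: [0.4809, -0.2692, 0.2124]
tcp_rot: [-0.5, 0.5, -0.5, 0.5]
contact_force: [0.0, -0.9, 0.8]
opening: 0.0005
```

Run:
```python
from plan import *
from snap import snap
p,R,s=pose();print(p,s['opening'],s['contact_force'],R.as_matrix().round(3))
r,q,Q=go(p,R,np.array([.60,.14,.27]),down(),n=10); print(np.array(r)[:2])
```

```text
[ 0.48085192 -0.26919796  0.21238634] 0.0005486060706695772 [ 0.03547662 -0.89759621  0.82998497] [[ 0.001 -0.     1.   ]
 [-1.     0.     0.001]
 [-0.    -1.    -0.   ]]
[[-0.205 -0.029  0.06   0.     0.    -0.   ]
 [-0.204 -0.029  0.06   0.     0.    -0.   ]]
```

The fingers shut to 0 instead of stopping on the rod, so I look.

Run:
```python
from snap import snap
from h import *
snap("wrist","w4");snap("side","s2")
a=cv2.imread("pics/w4.png")
f=load("s2");b=f['p'][100:200,190:330][:,:,::-1]
cv2.imwrite("pics/g1.png",np.hstack([cv2.resize(a,(400,300)),cv2.resize(b,(400,300),interpolation=cv2.INTER_CUBIC)]))
f=load("w4")
C=cloud(f);z=C[...,2];H=cv2.cvtColor(f['p'],cv2.COLOR_RGB2HSV)
m=(z>.02)&(z<.08)&(H[...,1]<45)&(abs(C[...,0]-.48)<.05)&(C[...,1]<-.15)&(C[...,1]>-.42)
P=C[m];print(len(P),P.min(0),P.max(0))
for lo in np.arange(-.38,-.2,.02):
    Q=P[(P[:,1]>lo)&(P[:,1]<lo+.02)]
    if len(Q):print(lo.round(2),len(Q),Q.mean(0).round(4),np.percentile(Q[:,2],90))
```

```text
1460 [ 0.47113514 -0.34693924  0.02204375] [ 0.4938039  -0.219525    0.06430554]
-0.36 8 [ 0.4777 -0.346   0.0338] 0.04400973840577369
-0.34 183 [ 0.4841 -0.3297  0.0552] 0.05667205530095831
-0.32 189 [ 0.4835 -0.3099  0.0555] 0.05701069522363313
-0.3 202 [ 0.4831 -0.2898  0.0553] 0.05682555230803652
-0.28 208 [ 0.4831 -0.2699  0.0555] 0.056984466443901656
-0.26 231 [ 0.4829 -0.2498  0.0549] 0.05697043351165093
-0.24 417 [ 0.4829 -0.2286  0.0596] 0.062416037034946796
-0.22 22 [ 0.4834 -0.2197  0.0561] 0.06118011816600152
```

View pics/g1.png

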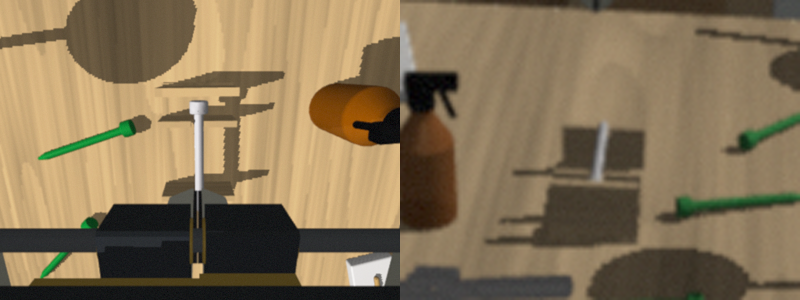

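Run:
```python
from h import *
from plan import *
p,R,s=pose();f=load("w4");C=cloud(f)
for b in(0,.02,.04): print("proj tcp+",b,proj(f,p+[0,0,b]).round(1))
print(p)
for v in range(205,330,6):
    print(v,[tuple(R.inv().apply(C[v,u]-p).round(3).tolist()) for u in (240,246,250,254,258,264)])
```

```text
proj tcp+ 0 [258.4 248.1]
proj tcp+ 0.02 [259. 265.]
proj tcp+ 0.04 [259.8 286. ]
[ 0.48480449 -0.27047436  0.21650482]
205 [(0.041, 0.211, -0.02), (0.041, 0.21, -0.013), (0.025, 0.161, -0.007), (0.025, 0.16, -0.003), (0.026, 0.162, 0.001), (0.041, 0.21, 0.009)]
211 [(0.048, 0.209, -0.02), (0.049, 0.211, -0.013), (0.032, 0.162, -0.007), (0.032, 0.16, -0.003), (0.032, 0.161, 0.001), (0.049, 0.211, 0.009)]
217 [(0.056, 0.21, -0.02), (0.056, 0.209, -0.013), (0.039, 0.162, -0.007), (0.039, 0.161, -0.003), (0.039, 0.162, 0.001), (0.056, 0.21, 0.009)]
223 [(0.064, 0.21, -0.02), (0.063, 0.209, -0.013), (0.046, 0.162, -0.007), (0.045, 0.16, -0.003), (0.046, 0.162, 0.001), (0.064, 0.211, 0.009)]
229 [(0.072, 0.211, -0.02), (-0.081, -0.176, -0.002), (0.053, 0.163, -0.007), (0.052, 0.161, -0.003), (0.052, 0.161, 0.001), (0.072, 0.212, 0.009)]
235 [(0.075, 0.201, -0.02), (0.076, 0.201, -0.013), (0.06, 0.164, -0.007), (0.059, 0.161, -0.003), (0.059, 0.162, 0.001), (0.076, 0.202, 0.009)]
241 [(0.076, 0.184, -0.019), (-0.013, -0.019, -0.006), (0.067, 0.164, -0.007), (0.066, 0.162, -0.003), (-0.012,
[... 1528 characters left out ...]
), (-0.031, -0.099, -0.002), (-0.03, -0.098, -0.001), (-0.036, -0.107, 0.0)]
307 [(-0.034, -0.107, -0.005), (-0.031, -0.102, -0.004), (-0.03, -0.101, -0.003), (-0.03, -0.101, -0.002), (-0.031, -0.102, -0.001), (-0.034, -0.106, 0.0)]
313 [(-0.033, -0.108, -0.005), (-0.03, -0.103, -0.004), (-0.028, -0.101, -0.003), (-0.029, -0.101, -0.002), (-0.028, -0.1, -0.001), (-0.033, -0.108, 0.0)]
319 [(-0.032, -0.108, -0.005), (-0.028, -0.103, -0.004), (-0.027, -0.101, -0.003), (-0.027, -0.101, -0.002), (-0.027, -0.101, -0.001), (-0.031, -0.107, 0.0)]
325 [(-0.029, -0.106, -0.005), (-0.027, -0.104, -0.004), (0.003, -0.064, -0.004), (0.003, -0.063, -0.002), (0.002, -0.064, -0.001), (-0.029, -0.107, 0.0)]
```

The depth shows the finger ends about 20 mm short of the reported TCP. That matches the 25 N and shut fingers above the rod, and it means the lever may not be fully closed. I check the tips, the pose noise and the handle height.

Run:
```python
from h import *
from plan import *
from snap import snap
for k in range(2):
    snap("side","s3"); p,R,s=pose(); print(p.round(4))
snap("scene","c3")
for n in("s3","c3"):
    f=load(n);C=cloud(f);H=cv2.cvtColor(f['p'],cv2.COLOR_RGB2HSV)
    m=(H[...,1]<60)&(C[...,2]>.06)&(C[...,2]<.16)&(C[...,0]>.475)&(C[...,0]<.575)&(abs(C[...,1]-.028)<.025)
    P=C[m]; t=[]
    for x in np.arange(.48,.575,.01):
        Q=P[abs(P[:,0]-x)<.005]
        if len(Q): t.append((x,np.percentile(Q[:,2],90)))
    t=np.array(t); b=np.polyfit(t[:,0],t[:,1],1); print(n,len(P),P.min(0),"z at .541",np.polyval(b,.541),"ang",np.arctan(-b[0]))
for n,p in(("w1",[.48,-.237,.3205]),("w2",[.619,.0795,.339]),("w3",[.4787,-.2685,.165]),("w4",[.482,-.2695,.2135])):
    f=load(n);C=cloud(f);V=C-np.array(p); 
    m=(abs(V[...,1])<.035)&(V[...,2]>-.03)&(V[...,2]<.05)&(abs(V[...,0])<.075)&(f['d']>.1)
    print(n,m.sum(),"lowest finger z rel",np.percentile(V[m][:,2],[0,2,5]).round(4) if m.any() else "", "y",V[m][:,1].min().round(3),V[m][:,1].max().round(3))
    for s,w in((-1,V[m&(V[...,0]<0)]),(1,V[m&(V[...,0]>0)])): print("  side",s,"x",w[:,0].min().round(4),w[:,0].max().round(4),"n",len(w))
```

```text
[ 0.4831 -0.2703  0.2138]
[ 0.4815 -0.2699  0.2118]
s3 255 [0.48042233 0.01530325 0.08590487] z at .541 0.10191131072796962 ang 0.09570638248879565
c3 239 [0.4828701  0.01501458 0.08726429] z at .541 0.10242430797103469 ang 0.09157592429038912
w1 2956 lowest finger z rel [0.0211 0.0229 0.0244] y -0.005 0.018
  side -1 x -0.06 -0.0423 n 1488
  side 1 x 0.0482 0.066 n 1468
w2 1784 lowest finger z rel [0.0213 0.0235 0.0252] y -0.007 0.015
  side -1 x -0.0283 -0.0112 n 895
  side 1 x 0.0129 0.03 n 889
w3 3026 lowest finger z rel [0.0204 0.0227 0.0241] y -0.01 0.012
  side -1 x -0.0622 -0.0443 n 1494
  side 1 x 0.046 0.0638 n 1532
w4 1293 lowest finger z rel [0.0199 0.0219 0.0236] y 0.009 0.012
  side -1 x -0.0175 -0.0002 n 677
  side 1 x 0.0002 0.0167 n 616
```

The fingers really end 20 mm above the reported TCP in all four wrist views, so reported TCP z = tip − 0.020 and grasp z = TCP + 0.039. The lever is at about 0.09–0.10, not closed. I press it again, to a reported z of about 0.060.

carry_out --moves '[{"tx": -0.212, "ty": 0, "tz": 0.047, "rx": 0, "ry": 0, "rz": 0}, {"tx": -0.212, "ty": 0, "tz": 0.047, "rx": 0, "ry": 0, "rz": 0}, {"tx": -0.212, "ty": 0, "tz": 0.047, "rx": 0, "ry": 0, "rz": 0}, {"tx": -0.212, "ty": 0, "tz": 0.047, "rx": 0, "ry": 0, "rz": 0}, {"tx": -0.212, "ty": 0, "tz": 0.047, "rx": 0, "ry": 0, "rz": 0}]'

```text
time_s: 8.7
tcp_pos: [0.5269, -0.0559, 0.2093]
tcp_rot: [-0.5, 0.501, -0.501, 0.499]
contact_force: [0.5, -0.0, -0.1]
opening: 0.0003
```

carry_out --moves '[{"tx": -0.212, "ty": 0, "tz": 0.047, "rx": 0, "ry": 0, "rz": 0}, {"tx": -0.212, "ty": 0, "tz": 0.047, "rx": 0, "ry": 0, "rz": 0}, {"tx": 0, "ty": 0.15, "tz": 0, "rx": 0, "ry": 0, "rz": 0}, {"tx": 0, "ty": 0.15, "tz": 0, "rx": 0, "ry": 0, "rz": 0}, {"tx": 0, "ty": 0.15, "tz": 0, "rx": 0, "ry": 0, "rz": 0}]'

```text
time_s: 9.2
tcp_pos: [0.5453, 0.028, 0.1183]
tcp_rot: [-0.5, 0.501, -0.5, 0.499]
contact_force: [-0.3, -1.6, -0.6]
opening: 0.0006
```

carry_out --moves '[{"tx": 0, "ty": 0.1, "tz": 0, "rx": 0, "ry": 0, "rz": 0}, {"tx": 0, "ty": 0.07, "tz": 0, "rx": 0, "ry": 0, "rz": 0}, {"tx": 0, "ty": 0.05, "tz": 0, "rx": 0, "ry": 0, "rz": 0}, {"tx": 0, "ty": 0, "tz": 0, "rx": 0, "ry": 0, "rz": 0}]'

```text
time_s: 9.6
tcp_pos: [0.5458, 0.0275, 0.0757]
tcp_rot: [-0.5, 0.501, -0.5, 0.499]
contact_force: [0.4, -0.1, 0.6]
opening: 0.0006
```

carry_out --moves '[{"tx": 0, "ty": 0.03, "tz": 0, "rx": 0, "ry": 0, "rz": 0}, {"tx": 0, "ty": 0.03, "tz": 0, "rx": 0, "ry": 0, "rz": 0}, {"tx": 0, "ty": 0, "tz": 0, "rx": 0, "ry": 0, "rz": 0}]'

```text
time_s: 9.9
tcp_pos: [0.5471, 0.0276, 0.0651]
tcp_rot: [0.501, -0.5, 0.5, -0.5]
contact_force: [-1.1, -0.3, 0.2]
opening: 0.0006
```

carry_out --moves '[{"tx": 0, "ty": 0.025, "tz": 0, "rx": 0, "ry": 0, "rz": 0}, {"tx": 0, "ty": 0, "tz": 0, "rx": 0, "ry": 0, "rz": 0}]'

```text
time_s: 10.1
tcp_pos: [0.5472, 0.0275, 0.0601]
tcp_rot: [0.501, -0.5, 0.5, -0.5]
contact_force: [0.2, 0.9, 0.5]
opening: 0.0005
```

carry_out --moves '[{"tx": 0, "ty": 0.02, "tz": 0, "rx": 0, "ry": 0, "rz": 0}, {"tx": 0, "ty": 0, "tz": 0, "rx": 0, "ry": 0, "rz": 0}]'

```text
time_s: 10.3
tcp_pos: [0.5473, 0.0275, 0.0583]
tcp_rot: [-0.5, 0.501, -0.499, 0.5]
contact_force: [-7.6, -1.8, 22.2]
opening: 0.0001
```

Run:
```python
from h import *
from plan import *
from snap import snap
snap("side","s4");p,R,s=pose(); print(p.round(4),s['contact_force']);
f=load("s4");C=cloud(f);H=cv2.cvtColor(f['p'],cv2.COLOR_RGB2HSV)
m=(H[...,1]<60)&(C[...,2]>.06)&(C[...,2]<.16)&(C[...,0]>.475)&(C[...,0]<.525)&(abs(C[...,1]-.028)<.025)
P=C[m]
for x in np.arange(.48,.53,.01):
    Q=P[abs(P[:,0]-x)<.005]
    if len(Q): print(x.round(2),np.percentile(Q[:,2],90).round(4))
```

```text
[0.5473 0.0275 0.0583] [-7.11561288 -0.6273514  22.05185751]
0.48 0.0767
0.49 0.0774
0.5 0.0766
0.51 0.0784
0.52 0.0795
```

The stop was reached (22 N at tip z 0.0785, handle level), so the lever is closed. Back to the rod.

carry_out --moves '[{"tx": 0, "ty": -0.15, "tz": 0, "rx": 0, "ry": 0, "rz": 0}, {"tx": 0, "ty": -0.22, "tz": 0, "rx": 0, "ry": 0, "rz": 0}, {"tx": 0, "ty": -0.22, "tz": 0, "rx": 0, "ry": 0, "rz": 0}, {"tx": 0.212, "ty": -0.1, "tz": -0.046, "rx": 0, "ry": 0, "rz": 0}, {"tx": 0.212, "ty": -0.1, "tz": -0.046, "rx": 0, "ry": 0, "rz": 0}]' --claw -1

```text
time_s: 10.85
tcp_pos: [0.5292, -0.0571, 0.2159]
tcp_rot: [0.502, -0.501, 0.498, -0.5]
contact_force: [0.5, -0.8, -1.3]
opening: 0.0356
```

carry_out --moves '[{"tx": 0.212, "ty": 0, "tz": -0.046, "rx": 0, "ry": 0, "rz": 0}, {"tx": 0.212, "ty": 0, "tz": -0.046, "rx": 0, "ry": 0, "rz": 0}, {"tx": 0.212, "ty": 0, "tz": -0.046, "rx": 0, "ry": 0, "rz": 0}, {"tx": 0.212, "ty": 0, "tz": -0.046, "rx": 0, "ry": 0, "rz": 0}, {"tx": 0.212, "ty": 0, "tz": -0.046, "rx": 0, "ry": 0, "rz": 0}]'

```text
time_s: 11.35
tcp_pos: [0.4819, -0.2717, 0.2141]
tcp_rot: [-0.5, 0.5, -0.5, 0.5]
contact_force: [1.1, 0.6, -0.3]
opening: 0.0761
```

carry_out --moves '[{"tx": 0, "ty": 0.15, "tz": 0, "rx": 0, "ry": 0, "rz": 0}, {"tx": 0, "ty": 0.15, "tz": 0, "rx": 0, "ry": 0, "rz": 0}, {"tx": 0, "ty": 0, "tz": 0, "rx": 0, "ry": 0, "rz": 0}, {"tx": 0, "ty": 0, "tz": 0, "rx": 0, "ry": 0, "rz": 0}]'

```text
time_s: 11.75
tcp_pos: [0.4826, -0.269, 0.1542]
tcp_rot: [0.5, -0.5, 0.5, -0.499]
contact_force: [0.2, -0.2, 0.2]
opening: 0.0919
```

Run:
```python
from h import *
from plan import *
from snap import snap
snap("wrist","w5");a=[pose()[0]]
snap("side","s5");a.append(pose()[0]);snap("scene","c5");a.append(pose()[0]); p=np.mean(a,0);print(p,np.array(a).round(4).tolist())
f=load("w5");C=cloud(f);z=C[...,2];H=cv2.cvtColor(f['p'],cv2.COLOR_RGB2HSV)
m=(z>.04)&(z<.07)&(H[...,1]<45)&(abs(C[...,0]-.48)<.03)&(C[...,1]<-.2)&(C[...,1]>-.39)
P=C[m]
for lo,hi in((-.32,-.29),(-.29,-.27),(-.27,-.25),(-.228,-.216)):
    Q=P[(P[:,1]>lo)&(P[:,1]<hi)];print(lo,Q.mean(0).round(4),np.percentile(Q[:,2],90).round(4))
V=C-p;m=(abs(V[...,1])<.035)&(V[...,2]>-.03)&(V[...,2]<.05)&(abs(V[...,0])<.075)&(f['d']>.1)
for w in(V[m&(V[...,0]<0)],V[m&(V[...,0]>0)]): print(w.min(0).round(4),w.max(0).round(4))
for n in("s5","c5"):
    f=load(n);C=cloud(f);H=cv2.cvtColor(f['p'],cv2.COLOR_RGB2HSV)
    m=(H[...,1]<60)&(C[...,2]>.06)&(C[...,2]<.16)&(C[...,0]>.475)&(C[...,0]<.575)&(abs(C[...,1]-.028)<.025)
    P=C[m];t=np.array([(x,np.percentile(P[abs(P[:,0]-x)<.005][:,2],90)) for x in np.arange(.48,.575,.01)])
    b=np.polyfit(t[:,0],t[:,1],1); print(n,"z at .541",np.polyval(b,.541),"ang",np.arctan(-b[0]))
```

```text
[ 0.48388309 -0.26933022  0.155541  ] [[0.4836, -0.2692, 0.1552], [0.484, -0.2694, 0.1557], [0.4841, -0.2694, 0.1558]]
-0.32 [ 0.4837 -0.3049  0.0554] 0.0568
-0.29 [ 0.483  -0.2799  0.0554] 0.0568
-0.27 [ 0.4829 -0.2599  0.0555] 0.0569
-0.228 [ 0.4828 -0.2235  0.0595] 0.0624
[-0.0636 -0.0099  0.019 ] [-0.0459  0.0119  0.05  ]
[ 0.0447 -0.0097  0.0198] [0.0626 0.0121 0.05  ]
s5 z at .541 0.09769932449686669 ang 0.07067118346114469
c5 z at .541 0.09848614772331347 ang 0.0723322585755417
```

The lever now rests at about 0.075, as described. I descend to grasp height.

carry_out --moves '[{"tx": 0, "ty": 0.2, "tz": -0.003, "rx": 0, "ry": 0, "rz": 0}, {"tx": 0, "ty": 0.2, "tz": 0, "rx": 0, "ry": 0, "rz": 0}, {"tx": 0, "ty": 0.2, "tz": 0, "rx": 0, "ry": 0, "rz": 0}, {"tx": 0, "ty": 0.117, "tz": 0, "rx": 0, "ry": 0, "rz": 0}, {"tx": 0, "ty": 0, "tz": 0, "rx": 0, "ry": 0, "rz": 0}]'

```text
time_s: 12.4
tcp_pos: [0.4806, -0.2685, 0.0088]
tcp_rot: [0.5, -0.501, 0.501, -0.498]
contact_force: [0.2, 0.6, -0.1]
opening: 0.0919
```

carry_out --moves '[{"tx": 0, "ty": 0, "tz": 0, "rx": 0, "ry": 0, "rz": 0}, {"tx": 0, "ty": 0, "tz": 0, "rx": 0, "ry": 0, "rz": 0}, {"tx": 0, "ty": 0, "tz": 0, "rx": 0, "ry": 0, "rz": 0}, {"tx": 0, "ty": 0, "tz": 0, "rx": 0, "ry": 0, "rz": 0}, {"tx": 0, "ty": 0, "tz": 0, "rx": 0, "ry": 0, "rz": 0}]' --claw 1 --squeeze 50

```text
time_s: 12.9
tcp_pos: [0.4825, -0.2699, 0.0115]
tcp_rot: [-0.5, 0.5, -0.499, 0.5]
contact_force: [0.1, -0.8, -0.1]
opening: 0.0566
```

carry_out --moves '[{"tx": 0, "ty": 0, "tz": 0, "rx": 0, "ry": 0, "rz": 0}, {"tx": 0, "ty": 0, "tz": 0, "rx": 0, "ry": 0, "rz": 0}, {"tx": 0, "ty": 0, "tz": 0, "rx": 0, "ry": 0, "rz": 0}, {"tx": 0, "ty": 0, "tz": 0, "rx": 0, "ry": 0, "rz": 0}, {"tx": 0, "ty": 0, "tz": 0, "rx": 0, "ry": 0, "rz": 0}]'

```text
time_s: 13.4
tcp_pos: [0.482, -0.2693, 0.0106]
tcp_rot: [0.5, -0.5, 0.5, -0.5]
contact_force: [-0.4, -1.2, 0.1]
opening: 0.0165
```

carry_out --moves '[{"tx": 0, "ty": 0, "tz": 0, "rx": 0, "ry": 0, "rz": 0}, {"tx": 0, "ty": 0, "tz": 0, "rx": 0, "ry": 0, "rz": 0}, {"tx": 0, "ty": 0, "tz": 0, "rx": 0, "ry": 0, "rz": 0}]'

```text
time_s: 13.7
tcp_pos: [0.4821, -0.2693, 0.0107]
tcp_rot: [0.5, -0.5, 0.5, -0.5]
contact_force: [0.0, -0.9, -0.3]
opening: 0.0105
```

Gripped, opening 10.5 mm. I lift and carry the rod to the +y side of the latch.

carry_out --moves '[{"tx": 0, "ty": -0.1, "tz": 0, "rx": 0, "ry": 0, "rz": 0}, {"tx": 0, "ty": -0.2, "tz": 0, "rx": 0, "ry": 0, "rz": 0}, {"tx": 0, "ty": -0.22, "tz": 0, "rx": 0, "ry": 0, "rz": 0}, {"tx": 0, "ty": -0.22, "tz": 0, "rx": 0, "ry": 0, "rz": 0}, {"tx": 0, "ty": -0.21, "tz": 0, "rx": 0, "ry": 0, "rz": 0}]'

```text
time_s: 14.2
tcp_pos: [0.4818, -0.2691, 0.2025]
tcp_rot: [0.5, -0.5, 0.5, -0.5]
contact_force: [0.6, -0.9, -0.7]
opening: 0.0103
```

carry_out --moves '[{"tx": -0.22, "ty": 0, "tz": 0.067, "rx": 0, "ry": 0, "rz": 0}, {"tx": -0.22, "ty": 0, "tz": 0.067, "rx": 0, "ry": 0, "rz": 0}, {"tx": -0.22, "ty": 0, "tz": 0.067, "rx": 0, "ry": 0, "rz": 0}, {"tx": -0.22, "ty": 0, "tz": 0.067, "rx": 0, "ry": 0, "rz": 0}, {"tx": -0.22, "ty": 0, "tz": 0.067, "rx": 0, "ry": 0, "rz": 0}]'

```text
time_s: 14.7
tcp_pos: [0.5489, -0.0479, 0.2008]
tcp_rot: [-0.5, 0.5, -0.5, 0.5]
contact_force: [1.6, -0.1, -0.9]
opening: 0.0106
```

carry_out --moves '[{"tx": -0.22, "ty": 0, "tz": 0.067, "rx": 0, "ry": 0, "rz": 0}, {"tx": -0.22, "ty": 0, "tz": 0.067, "rx": 0, "ry": 0, "rz": 0}, {"tx": -0.22, "ty": 0, "tz": 0.067, "rx": 0, "ry": 0, "rz": 0}, {"tx": -0.22, "ty": 0, "tz": 0.067, "rx": 0, "ry": 0, "rz": 0}, {"tx": -0.22, "ty": 0, "tz": 0.067, "rx": 0, "ry": 0, "rz": 0}]'

```text
time_s: 15.2
tcp_pos: [0.6159, 0.1722, 0.2004]
tcp_rot: [-0.5, 0.5, -0.5, 0.5]
contact_force: [0.3, -0.0, -0.2]
opening: 0.0104
```

carry_out --moves '[{"tx": -0.04, "ty": 0.15, "tz": 0, "rx": 0, "ry": 0, "rz": 0}, {"tx": 0, "ty": 0.15, "tz": 0, "rx": 0, "ry": 0, "rz": 0}, {"tx": 0, "ty": 0, "tz": 0, "rx": 0, "ry": 0, "rz": 0}, {"tx": 0, "ty": 0, "tz": 0, "rx": 0, "ry": 0, "rz": 0}]'

```text
time_s: 15.6
tcp_pos: [0.6153, 0.1783, 0.1405]
tcp_rot: [-0.5, 0.501, -0.5, 0.5]
contact_force: [-0.0, 0.1, -0.3]
opening: 0.0104
```

```bash
cat > rod.py <<'E'
from h import *
from plan import *
from snap import snap
import sys
def rodfit(n,cams=("side","scene","wrist")):
    a=[pose()[0]]
    for c in cams: snap(c,n+c); a.append(pose()[0])
    p=np.mean(a,0); print("tcp",p.round(4),"spread",np.ptp(a,0).round(4),"F",pose()[2]['contact_force'].round(1),"open",pose()[2]['opening'])
    for c in cams:
        f=load(n+c);C=cloud(f);H=cv2.cvtColor(f['p'],cv2.COLOR_RGB2HSV);z=C[...,2]
        g=p+[0,0,.039]
        m=(H[...,1]<60)&(f['d']>.15)&(abs(C[...,0]-g[0])<.022)&(abs(z-g[2])<.025)&(C[...,1]>g[1]-.115)&(C[...,1]<g[1]+.06)
        P=C[m];print(c,len(P),"y",P[:,1].min().round(4) if len(P) else "",P[:,1].max().round(4) if len(P) else "")
        for lo in np.arange(-.11,.06,.015):
            Q=P[abs(P[:,1]-g[1]-lo-.0075)<.0075]
            if len(Q)>5: print("   y %.3f n%d x mid %.4f z %.4f top %.4f bot %.4f"%(g[1]+lo+.0075,len(Q),np.percentile(Q[:,0],[3,97]).mean(),Q[:,2].mean(),np.percentile(Q[:,2],95),np.percentile(Q[:,2],5)))
if __name__=="__main__": rodfit(sys.argv[1])
E
python3 rod.py a
```

```text
tcp [0.6163 0.1785 0.1419] spread [0.0016 0.0003 0.0021] F [-0.1  0.4 -1.1] open 0.01026022847588796
side 329 y 0.1606 0.2308
   y 0.166 n8 x mid 0.6189 z 0.1858 top 0.1919 bot 0.1821
   y 0.181 n68 x mid 0.6172 z 0.1895 top 0.2047 bot 0.1740
   y 0.196 n151 x mid 0.6158 z 0.1867 top 0.2034 bot 0.1699
   y 0.211 n15 x mid 0.6138 z 0.1869 top 0.1910 bot 0.1824
   y 0.226 n87 x mid 0.6146 z 0.1821 top 0.1913 bot 0.1705
scene 163 y 0.0712 0.2249
   y 0.076 n18 x mid 0.6194 z 0.1830 top 0.1854 bot 0.1806
   y 0.091 n31 x mid 0.6187 z 0.1843 top 0.1872 bot 0.1803
   y 0.106 n35 x mid 0.6185 z 0.1843 top 0.1872 bot 0.1800
   y 0.121 n31 x mid 0.6182 z 0.1844 top 0.1873 bot 0.1815
   y 0.136 n32 x mid 0.6181 z 0.1849 top 0.1878 bot 0.1815
   y 0.151 n7 x mid 0.6184 z 0.1851 top 0.1887 bot 0.1813
wrist 2478 y 0.1375 0.2279
   y 0.136 n161 x mid 0.6173 z 0.1865 top 0.1885 bot 0.1841
   y 0.151 n615 x mid 0.6173 z 0.1871 top 0.1886 bot 0.1847
   y 0.166 n13 x mid 0.6186 z 0.1881 top 0.1889 bot 0.1865
   y 0.181 n666 x mid 0.6174 z 0.1853 top 0.1884 bot 0.1734
   y 0.196 n1015 x mid 0.6169 z 0.1784 top 0.1856 bot 0.1684
   y 0.226 n8 x mid 0.6179 z 0.1742 top 0.1745 bot 0.1740
```

The rod is held level: nose y 0.0715, axis x ≈ 0.617, axis z ≈ TCP + 0.040. I lower it to bore height with a 3° nose-up tilt, as the text advises, then check.

carry_out --moves '[{"tx": 0, "ty": 0.15, "tz": -0.007, "rx": 0, "ry": 0, "rz": 0}, {"tx": 0, "ty": 0.2, "tz": 0, "rx": 0, "ry": 0, "rz": 0}, {"tx": 0, "ty": 0.15, "tz": 0, "rx": 0, "ry": 0, "rz": 0}, {"tx": 0, "ty": 0.062, "tz": 0, "rx": 0, "ry": 0, "rz": -0.0083}, {"tx": 0, "ty": 0, "tz": 0, "rx": 0, "ry": 0, "rz": 0}]'

```text
time_s: 16.25
tcp_pos: [0.6133, 0.1801, 0.0278]
tcp_rot: [-0.487, 0.514, -0.487, 0.512]
contact_force: [-1.1, -0.0, -1.2]
opening: 0.0103
```

carry_out --moves '[{"tx": 0, "ty": 0, "tz": 0, "rx": 0, "ry": 0, "rz": 0}, {"tx": 0, "ty": 0, "tz": 0, "rx": 0, "ry": 0, "rz": 0}]'

```text
time_s: 16.45
tcp_pos: [0.6159, 0.1788, 0.0304]
tcp_rot: [-0.488, 0.512, -0.486, 0.513]
contact_force: [-1.2, -0.6, -0.8]
opening: 0.0105
```

```bash
python3 rod.py b
python3 - <<'E'
from h import *
f=load("bside");a=f['p'][160:250,130:250];b=load("bwrist")['p'][60:240,150:390]
cv2.imwrite("pics/b.png",np.hstack([cv2.resize(a,(400,300),interpolation=cv2.INTER_CUBIC),cv2.resize(b,(400,300),interpolation=cv2.INTER_CUBIC)])[:,:,::-1])
E
```

```text
tcp [0.6157 0.1785 0.0301] spread [0.0005 0.0006 0.0007] F [-0.2 -0.2 -1.2] open 0.010470716530974195
side 267 y 0.1668 0.235
   y 0.181 n21 x mid 0.6165 z 0.0754 top 0.0894 bot 0.0646
   y 0.196 n156 x mid 0.6155 z 0.0756 top 0.0911 bot 0.0602
   y 0.211 n13 x mid 0.6143 z 0.0740 top 0.0780 bot 0.0698
   y 0.226 n74 x mid 0.6142 z 0.0721 top 0.0798 bot 0.0619
scene 138 y 0.0746 0.2151
   y 0.076 n10 x mid 0.6186 z 0.0767 top 0.0788 bot 0.0735
   y 0.091 n28 x mid 0.6175 z 0.0774 top 0.0803 bot 0.0724
   y 0.106 n28 x mid 0.6175 z 0.0760 top 0.0795 bot 0.0729
   y 0.121 n28 x mid 0.6172 z 0.0753 top 0.0790 bot 0.0712
   y 0.136 n28 x mid 0.6172 z 0.0745 top 0.0785 bot 0.0699
   y 0.151 n15 x mid 0.6175 z 0.0743 top 0.0771 bot 0.0712
wrist 2416 y 0.139 0.2292
   y 0.136 n78 x mid 0.6161 z 0.0754 top 0.0773 bot 0.0733
   y 0.151 n634 x mid 0.6161 z 0.0760 top 0.0777 bot 0.0734
   y 0.166 n76 x mid 0.6159 z 0.0761 top 0.0772 bot 0.0747
   y 0.181 n499 x mid 0.6162 z 0.0744 top 0.0760 bot 0.0724
   y 0.196 n1118 x mid 0.6161 z 0.0659 top 0.0729 bot 0.0559
   y 0.226 n11 x mid 0.6161 z 0.0593 top 0.0596 bot 0.0588
```

View pics/b.png

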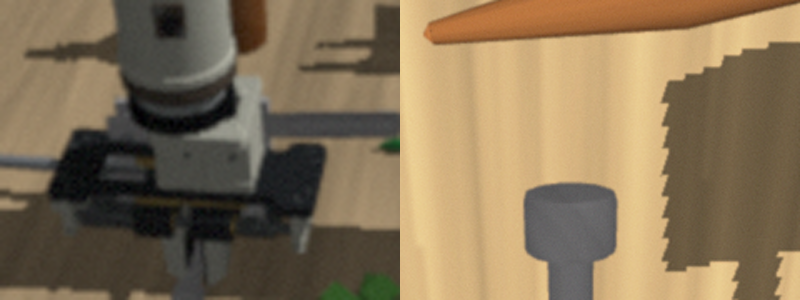

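The view shows the knob end on axis; the fits give x 0.616 and line height at the plate about 0.0755. I add a small tilt and then slide in.

carry_out --moves '[{"tx": 0, "ty": -0.002, "tz": 0, "rx": 0, "ry": 0, "rz": -0.0012}, {"tx": 0.05, "ty": 0, "tz": 0, "rx": 0, "ry": 0, "rz": 0}, {"tx": 0.05, "ty": 0, "tz": 0, "rx": 0, "ry": 0, "rz": 0}, {"tx": 0.02, "ty": 0, "tz": 0, "rx": 0, "ry": 0, "rz": 0}, {"tx": 0, "ty": 0, "tz": 0, "rx": 0, "ry": 0, "rz": 0}]'

```text
time_s: 17.1
tcp_pos: [0.6146, 0.1526, 0.03]
tcp_rot: [-0.484, 0.515, -0.485, 0.515]
contact_force: [-0.6, -0.1, -0.3]
opening: 0.0107
```

carry_out --moves '[{"tx": 0.02, "ty": 0, "tz": 0, "rx": 0, "ry": 0, "rz": 0}, {"tx": 0.02, "ty": 0, "tz": 0, "rx": 0, "ry": 0, "rz": 0}, {"tx": 0, "ty": 0, "tz": 0, "rx": 0, "ry": 0, "rz": 0}]'

```text
time_s: 17.4
tcp_pos: [0.6144, 0.146, 0.0306]
tcp_rot: [-0.485, 0.515, -0.485, 0.515]
contact_force: [1.1, -0.8, -1.6]
opening: 0.0106
```

carry_out --moves '[{"tx": 0.02, "ty": 0, "tz": 0, "rx": 0, "ry": 0, "rz": 0}, {"tx": 0, "ty": 0, "tz": 0, "rx": 0, "ry": 0, "rz": 0}]'

```text
time_s: 17.6
tcp_pos: [0.6144, 0.1422, 0.0308]
tcp_rot: [-0.485, 0.515, -0.485, 0.515]
contact_force: [0.4, -0.4, -0.6]
opening: 0.0107
```

carry_out --moves '[{"tx": 0.02, "ty": 0, "tz": 0, "rx": 0, "ry": 0, "rz": 0}, {"tx": 0, "ty": 0, "tz": 0, "rx": 0, "ry": 0, "rz": 0}]'

```text
time_s: 17.8
tcp_pos: [0.6144, 0.138, 0.0311]
tcp_rot: [-0.485, 0.515, -0.485, 0.515]
contact_force: [0.2, -0.5, -0.4]
opening: 0.0105
```

carry_out --moves '[{"tx": 0.02, "ty": 0, "tz": 0, "rx": 0, "ry": 0, "rz": 0}, {"tx": 0, "ty": 0, "tz": 0, "rx": 0, "ry": 0, "rz": 0}]'

```text
time_s: 18.0
tcp_pos: [0.6144, 0.1342, 0.0313]
tcp_rot: [-0.485, 0.515, -0.485, 0.515]
contact_force: [-0.2, -0.5, -1.4]
opening: 0.0104
```

carry_out --moves '[{"tx": 0.02, "ty": 0, "tz": 0, "rx": 0, "ry": 0, "rz": 0}, {"tx": 0, "ty": 0, "tz": 0, "rx": 0, "ry": 0, "rz": 0}]'

```text
time_s: 18.2
tcp_pos: [0.6145, 0.1303, 0.0317]
tcp_rot: [-0.485, 0.515, -0.485, 0.515]
contact_force: [0.4, -1.1, 0.7]
opening: 0.0108
```

carry_out --moves '[{"tx": 0.02, "ty": 0, "tz": 0, "rx": 0, "ry": 0, "rz": 0}, {"tx": 0, "ty": 0, "tz": 0, "rx": 0, "ry": 0, "rz": 0}]'

```text
time_s: 18.4
tcp_pos: [0.6145, 0.1278, 0.0321]
tcp_rot: [-0.486, 0.514, -0.485, 0.514]
contact_force: [0.2, 4.1, -1.3]
opening: 0.0104
```

carry_out --moves '[{"tx": 0.02, "ty": 0, "tz": 0, "rx": 0, "ry": 0, "rz": 0}, {"tx": 0, "ty": 0, "tz": 0, "rx": 0, "ry": 0, "rz": 0}]'

```text
time_s: 18.6
tcp_pos: [0.6143, 0.1266, 0.0325]
tcp_rot: [-0.487, 0.514, -0.485, 0.513]
contact_force: [0.7, 7.3, -2.0]
opening: 0.0106
```

```bash
python3 rod.py d | grep -v bot
python3 - <<'E'
from h import *
for n in("dside","dscene"):
    f=load(n);C=cloud(f);H=cv2.cvtColor(f['p'],cv2.COLOR_RGB2HSV)
    m=(H[...,1]<60)&(C[...,2]>.06)&(C[...,2]<.13)&(C[...,0]>.475)&(C[...,0]<.575)&(abs(C[...,1]-.028)<.025)
    P=C[m];t=np.array([(x,np.percentile(P[abs(P[:,0]-x)<.005][:,2],90)) for x in np.arange(.48,.575,.01) if (abs(P[:,0]-x)<.005).sum()>3])
    b=np.polyfit(t[:,0],t[:,1],1);print(n,len(P),"z at .541",np.polyval(b,.541),np.arctan(-b[0]))
E
```

```text
tcp [0.6143 0.1266 0.0325] spread [0.0001 0.     0.    ] F [ 1.   6.7 -1.2] open 0.010214475052240081
side 280 y 0.045 0.1821
scene 161 y 0.022 0.1766
wrist 2535 y 0.0879 0.1776
dside 141 z at .541 0.09818705436545955 0.04710231642701443
dscene 236 z at .541 0.09817822591668886 0.06379489824802358
```

The nose is about 11 mm into the blade and 7 N shows the taper has started wedging the eye, as expected. I keep pushing.

carry_out --moves '[{"tx": 0.025, "ty": 0, "tz": 0, "rx": 0, "ry": 0, "rz": 0}, {"tx": 0, "ty": 0, "tz": 0, "rx": 0, "ry": 0, "rz": 0}]'

```text
time_s: 18.95
tcp_pos: [0.6143, 0.1225, 0.0329]
tcp_rot: [-0.488, 0.514, -0.485, 0.513]
contact_force: [0.6, 8.6, -1.0]
opening: 0.0107
```

carry_out --moves '[{"tx": 0.02, "ty": 0, "tz": 0, "rx": 0, "ry": 0, "rz": 0}, {"tx": 0, "ty": 0, "tz": 0, "rx": 0, "ry": 0, "rz": 0}]'

```text
time_s: 19.15
tcp_pos: [0.6142, 0.1193, 0.0332]
tcp_rot: [-0.488, 0.514, -0.485, 0.512]
contact_force: [0.0, 9.5, -1.4]
opening: 0.0104
```

carry_out --moves '[{"tx": 0.02, "ty": 0, "tz": 0, "rx": 0, "ry": 0, "rz": 0}, {"tx": 0, "ty": 0, "tz": 0, "rx": 0, "ry": 0, "rz": 0}]'

```text
time_s: 19.35
tcp_pos: [0.6144, 0.1135, 0.0332]
tcp_rot: [-0.487, 0.514, -0.485, 0.513]
contact_force: [1.0, 6.6, -0.8]
opening: 0.0105
```

The wedge is passed and the nose is reaching the second plate. I level the rod about the first plate and continue.

carry_out --moves '[{"tx": 0, "ty": -0.006, "tz": 0, "rx": 0, "ry": 0, "rz": 0.0032}, {"tx": 0, "ty": -0.007, "tz": 0, "rx": 0, "ry": 0, "rz": 0.0032}, {"tx": 0, "ty": 0, "tz": 0, "rx": 0, "ry": 0, "rz": 0}]'

```text
time_s: 19.65
tcp_pos: [0.6145, 0.113, 0.0359]
tcp_rot: [-0.497, 0.504, -0.495, 0.503]
contact_force: [0.4, 7.6, 0.1]
opening: 0.0107
```

carry_out --moves '[{"tx": 0.02, "ty": 0, "tz": 0, "rx": 0, "ry": 0, "rz": 0}, {"tx": 0, "ty": 0, "tz": 0, "rx": 0, "ry": 0, "rz": 0}]'

```text
time_s: 19.85
tcp_pos: [0.6144, 0.1088, 0.0359]
tcp_rot: [-0.497, 0.504, -0.495, 0.503]
contact_force: [0.8, 6.8, -0.9]
opening: 0.0106
```

carry_out --moves '[{"tx": 0.02, "ty": 0, "tz": 0, "rx": 0, "ry": 0, "rz": 0}, {"tx": 0, "ty": 0, "tz": 0, "rx": 0, "ry": 0, "rz": 0}]'

```text
time_s: 20.05
tcp_pos: [0.6144, 0.1045, 0.0359]
tcp_rot: [-0.497, 0.504, -0.495, 0.504]
contact_force: [0.4, 5.7, -0.3]
opening: 0.0104
```

carry_out --moves '[{"tx": 0.02, "ty": 0, "tz": 0, "rx": 0, "ry": 0, "rz": 0}, {"tx": 0, "ty": 0, "tz": 0, "rx": 0, "ry": 0, "rz": 0}]'

```text
time_s: 20.25
tcp_pos: [0.6145, 0.1014, 0.0363]
tcp_rot: [-0.497, 0.504, -0.495, 0.503]
contact_force: [0.0, 6.9, 0.5]
opening: 0.0106
```

carry_out --moves '[{"tx": 0.02, "ty": 0, "tz": 0, "rx": 0, "ry": 0, "rz": 0}, {"tx": 0.02, "ty": 0, "tz": 0, "rx": 0, "ry": 0, "rz": 0}, {"tx": 0, "ty": 0, "tz": 0, "rx": 0, "ry": 0, "rz": 0}]'

```text
time_s: 20.55
tcp_pos: [0.6146, 0.0929, 0.0365]
tcp_rot: [-0.497, 0.504, -0.495, 0.504]
contact_force: [1.2, 6.4, 1.4]
opening: 0.0106
```

carry_out --moves '[{"tx": 0.02, "ty": 0, "tz": 0, "rx": 0, "ry": 0, "rz": 0}, {"tx": 0.02, "ty": 0, "tz": 0, "rx": 0, "ry": 0, "rz": 0}, {"tx": 0, "ty": 0, "tz": 0, "rx": 0, "ry": 0, "rz": 0}]'

```text
time_s: 20.85
tcp_pos: [0.6148, 0.0845, 0.0367]
tcp_rot: [-0.497, 0.504, -0.495, 0.504]
contact_force: [0.4, 4.9, 0.6]
opening: 0.0108
```

carry_out --moves '[{"tx": 0.02, "ty": 0, "tz": 0, "rx": 0, "ry": 0, "rz": 0}, {"tx": 0.02, "ty": 0, "tz": 0, "rx": 0, "ry": 0, "rz": 0}, {"tx": 0, "ty": 0, "tz": 0, "rx": 0, "ry": 0, "rz": 0}]'

```text
time_s: 21.15
tcp_pos: [0.6149, 0.0762, 0.0369]
tcp_rot: [-0.497, 0.504, -0.495, 0.504]
contact_force: [0.1, 5.1, 1.3]
opening: 0.0104
```

```bash
python3 rod.py e | grep -v bot;python3 - <<'E'
from h import *
a=load("escene")['p'][225:290,220:320];b=load("ewrist")['p'][60:240,130:370]
cv2.imwrite("pics/e.png",np.hstack([cv2.resize(a,(400,300),interpolation=cv2.INTER_CUBIC),cv2.resize(b,(400,300),interpolation=cv2.INTER_CUBIC)])[:,:,::-1])
E
```

```text
tcp [0.6148 0.0762 0.0368] spread [0.     0.0001 0.    ] F [0.2 4.  1.2] open 0.010507433432367552
side 293 y 0.0087 0.1306
scene 227 y -0.029 0.1249
wrist 2556 y 0.0458 0.1263
```

View pics/e.png

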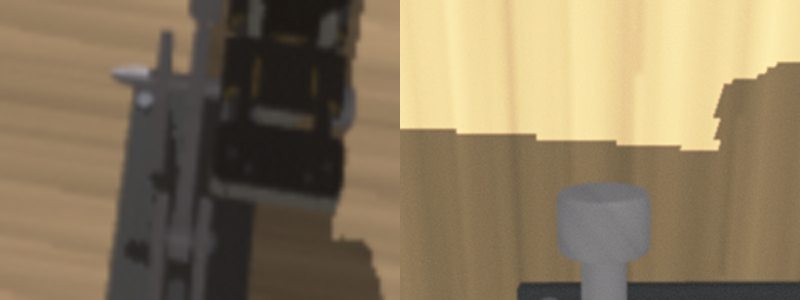

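The scene crop shows the nose at (125,75), clear of the far plate and at y ≈ −0.029, so the rod passes through both plates and the eye. The knob neck is still 57 mm out. I release, rise, and push the knob end with closed fingers.

carry_out --moves '[{"tx": 0, "ty": 0, "tz": 0, "rx": 0, "ry": 0, "rz": 0}, {"tx": 0, "ty": 0, "tz": 0, "rx": 0, "ry": 0, "rz": 0}, {"tx": 0, "ty": 0, "tz": 0, "rx": 0, "ry": 0, "rz": 0}, {"tx": 0, "ty": 0, "tz": 0, "rx": 0, "ry": 0, "rz": 0}, {"tx": 0, "ty": 0, "tz": 0, "rx": 0, "ry": 0, "rz": 0}]' --claw -0.2

```text
time_s: 21.8
tcp_pos: [0.6143, 0.0734, 0.036]
tcp_rot: [-0.495, 0.505, -0.495, 0.505]
contact_force: [-0.0, 0.0, 0.3]
opening: 0.0458
```

carry_out --moves '[{"tx": 0, "ty": -0.1, "tz": 0, "rx": 0, "ry": 0, "rz": 0.0031}, {"tx": 0, "ty": -0.15, "tz": 0, "rx": 0, "ry": 0, "rz": 0}, {"tx": 0, "ty": -0.12, "tz": 0, "rx": 0, "ry": 0, "rz": 0}, {"tx": -0.19, "ty": 0, "tz": 0, "rx": 0, "ry": 0, "rz": 0}, {"tx": -0.2, "ty": 0, "tz": 0, "rx": 0, "ry": 0, "rz": 0}]'

```text
time_s: 22.3
tcp_pos: [0.6158, 0.1505, 0.1112]
tcp_rot: [-0.499, 0.499, -0.5, 0.502]
contact_force: [0.6, 0.8, -0.9]
opening: 0.0551
```

carry_out --moves '[{"tx": 0, "ty": 0, "tz": 0, "rx": 0, "ry": 0, "rz": 0}, {"tx": 0, "ty": 0, "tz": 0, "rx": 0, "ry": 0, "rz": 0}, {"tx": 0, "ty": 0, "tz": 0, "rx": 0, "ry": 0, "rz": 0}, {"tx": 0, "ty": 0, "tz": 0, "rx": 0, "ry": 0, "rz": 0}, {"tx": 0, "ty": 0, "tz": 0, "rx": 0, "ry": 0, "rz": 0}]' --claw 1 --squeeze 20

```text
time_s: 22.8
tcp_pos: [0.6146, 0.1507, 0.1099]
tcp_rot: [-0.499, 0.5, -0.5, 0.5]
contact_force: [0.4, 0.7, 0.4]
opening: 0.0196
```

Run:
```python
from h import *
from plan import *
from snap import snap
snap("wrist","fw");p,R,s=pose();print(p,s['opening'],s['contact_force'])
f=load("fw");C=cloud(f);H=cv2.cvtColor(f['p'],cv2.COLOR_RGB2HSV);z=C[...,2]
m=(H[...,1]<60)&(f['d']>.15)&(abs(C[...,0]-.616)<.02)&(z>.055)&(z<.092)&(C[...,1]>.055)&(C[...,1]<.14)
P=C[m];print(len(P),P.min(0),P.max(0))
Q=P[P[:,1]>.11]
if len(Q): print("knob x",np.percentile(Q[:,0],[2,98]),"z top",np.percentile(Q[:,2],97),"y",np.percentile(Q[:,1],[1,99]))
```

```text
[0.61450296 0.15108765 0.10994514] 0.015326522308630002 [-0.45106628 -0.13125346 -0.45673   ]
1609 [0.60371428 0.0550704  0.06645436] [0.62651289 0.1271998  0.09024182]
knob x [0.6040592 0.6257441] z top 0.08937075628375707 y [0.11119687 0.12701451]
```

carry_out --moves '[{"tx": 0, "ty": 0.1, "tz": 0.003, "rx": 0, "ry": 0, "rz": 0}, {"tx": 0, "ty": 0.12, "tz": 0, "rx": 0, "ry": 0, "rz": 0}, {"tx": 0, "ty": 0.12, "tz": 0, "rx": 0, "ry": 0, "rz": 0}, {"tx": 0.04, "ty": 0, "tz": 0, "rx": 0, "ry": 0, "rz": 0}, {"tx": 0, "ty": 0, "tz": 0, "rx": 0, "ry": 0, "rz": 0}]'

```text
time_s: 23.35
tcp_pos: [0.615, 0.1422, 0.0419]
tcp_rot: [-0.499, 0.5, -0.5, 0.5]
contact_force: [-0.4, 1.0, 0.3]
opening: 0.0004
```

carry_out --moves '[{"tx": 0.04, "ty": 0, "tz": 0, "rx": 0, "ry": 0, "rz": 0}, {"tx": 0.04, "ty": 0, "tz": 0, "rx": 0, "ry": 0, "rz": 0}, {"tx": 0.04, "ty": 0, "tz": 0, "rx": 0, "ry": 0, "rz": 0}, {"tx": 0, "ty": 0, "tz": 0, "rx": 0, "ry": 0, "rz": 0}]'

```text
time_s: 23.75
tcp_pos: [0.6158, 0.1189, 0.043]
tcp_rot: [-0.5, 0.499, -0.5, 0.501]
contact_force: [0.3, 0.5, -0.1]
opening: 0.0005
```

carry_out --moves '[{"tx": 0.04, "ty": 0, "tz": 0, "rx": 0, "ry": 0, "rz": 0}, {"tx": 0.04, "ty": 0, "tz": 0, "rx": 0, "ry": 0, "rz": 0}, {"tx": 0.04, "ty": 0, "tz": 0, "rx": 0, "ry": 0, "rz": 0}, {"tx": 0, "ty": 0, "tz": 0, "rx": 0, "ry": 0, "rz": 0}]'

```text
time_s: 24.15
tcp_pos: [0.6153, 0.0946, 0.0421]
tcp_rot: [-0.5, 0.5, -0.5, 0.5]
contact_force: [1.1, 0.3, -0.3]
opening: 0.0009
```

Run:
```python
from h import *
from plan import *
from snap import snap
snap("wrist","gw");snap("scene","gs");snap("side","gd")
f=load("gw");C=cloud(f);H=cv2.cvtColor(f['p'],cv2.COLOR_RGB2HSV);z=C[...,2]
a=load("gs")['p'][225:290,220:320];b=load("gd")['p'][150:250,130:260]
cv2.imwrite("pics/gg.png",np.hstack([cv2.resize(a,(400,300),interpolation=cv2.INTER_CUBIC),cv2.resize(b,(400,300),interpolation=cv2.INTER_CUBIC)])[:,:,::-1])
f=load("gs");C=cloud(f);z=C[...,2];H=cv2.cvtColor(f['p'],cv2.COLOR_RGB2HSV)
m=(H[...,1]<60)&(abs(C[...,0]-.616)<.02)&(z>.055)&(z<.092)&(C[...,1]<-.002)&(C[...,1]>-.12);print("nose y",C[m][:,1].min(),m.sum())
```

```text
nose y -0.07281336603690713 112
```

View pics/gg.png

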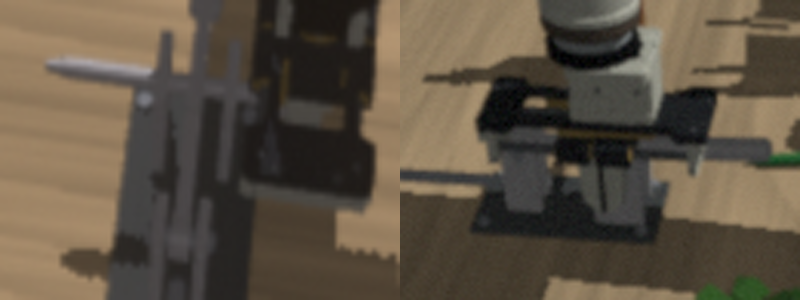

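The scene crop shows the nose well out of the far plate at (45,65), y −0.073, so the push works. About 14 mm remain.

carry_out --moves '[{"tx": 0.03, "ty": 0, "tz": 0, "rx": 0, "ry": 0, "rz": 0}, {"tx": 0.025, "ty": 0, "tz": 0, "rx": 0, "ry": 0, "rz": 0}, {"tx": 0, "ty": 0, "tz": 0, "rx": 0, "ry": 0, "rz": 0}]'

```text
time_s: 24.6
tcp_pos: [0.6149, 0.0837, 0.0419]
tcp_rot: [-0.499, 0.5, -0.5, 0.5]
contact_force: [-0.2, -0.0, 0.4]
opening: 0.0003
```

carry_out --moves '[{"tx": 0.02, "ty": 0, "tz": 0, "rx": 0, "ry": 0, "rz": 0}, {"tx": 0, "ty": 0, "tz": 0, "rx": 0, "ry": 0, "rz": 0}]'

```text
time_s: 24.8
tcp_pos: [0.6149, 0.0806, 0.042]
tcp_rot: [-0.5, 0.5, -0.5, 0.5]
contact_force: [0.0, 0.7, -0.1]
opening: 0.0006
```

carry_out --moves '[{"tx": 0.015, "ty": 0, "tz": 0, "rx": 0, "ry": 0, "rz": 0}, {"tx": 0, "ty": 0, "tz": 0, "rx": 0, "ry": 0, "rz": 0}]'

```text
time_s: 25.0
tcp_pos: [0.6149, 0.0787, 0.0421]
tcp_rot: [0.5, -0.5, 0.5, -0.5]
contact_force: [-0.1, 2.2, -1.4]
opening: 0.0003
```

carry_out --moves '[{"tx": 0.02, "ty": 0, "tz": 0, "rx": 0, "ry": 0, "rz": 0}, {"tx": 0, "ty": 0, "tz": 0, "rx": 0, "ry": 0, "rz": 0}]'

```text
time_s: 25.2
tcp_pos: [0.6148, 0.0788, 0.0423]
tcp_rot: [0.503, -0.499, 0.5, -0.498]
contact_force: [0.5, 8.8, -4.1]
opening: 0.0
```

carry_out --moves '[{"tx": 0.015, "ty": 0, "tz": 0, "rx": 0, "ry": 0, "rz": 0}, {"tx": 0, "ty": 0, "tz": 0, "rx": 0, "ry": 0, "rz": 0}]'

```text
time_s: 25.4
tcp_pos: [0.6148, 0.0789, 0.0423]
tcp_rot: [0.504, -0.499, 0.501, -0.497]
contact_force: [2.2, 13.5, -5.6]
opening: 0.0006
```

A hard stop at y 0.0789 while the force climbs to 13.5 N: the knob is on the plate. I back off, lift away and check.

carry_out --moves '[{"tx": -0.06, "ty": 0, "tz": 0, "rx": 0, "ry": 0, "rz": 0}, {"tx": -0.12, "ty": 0, "tz": 0, "rx": 0, "ry": 0, "rz": 0}, {"tx": 0, "ty": -0.2, "tz": 0, "rx": 0, "ry": 0, "rz": 0}, {"tx": 0, "ty": -0.25, "tz": 0, "rx": 0, "ry": 0, "rz": 0}, {"tx": 0, "ty": -0.25, "tz": 0, "rx": 0, "ry": 0, "rz": 0}]'

```text
time_s: 25.9
tcp_pos: [0.6143, 0.1068, 0.1832]
tcp_rot: [-0.5, 0.501, -0.5, 0.5]
contact_force: [0.5, -0.5, 0.6]
opening: 0.0005
```

carry_out --moves '[{"tx": -0.1, "ty": -0.2, "tz": 0, "rx": 0, "ry": 0, "rz": 0}, {"tx": 0, "ty": 0, "tz": 0, "rx": 0, "ry": 0, "rz": 0}, {"tx": 0, "ty": 0, "tz": 0, "rx": 0, "ry": 0, "rz": 0}]'

```text
time_s: 26.2
tcp_pos: [0.6155, 0.1275, 0.2234]
tcp_rot: [0.501, -0.5, 0.499, -0.501]
contact_force: [0.3, -1.0, -1.2]
opening: 0.0004
```

Run:
```python
from h import *
from plan import *
from snap import snap
snap("wrist","zw");snap("scene","zs");snap("side","zd");p,R,s=pose();print(p,s['contact_force'],s['time_s'])
for n in("zw","zs","zd"):
    f=load(n);C=cloud(f);H=cv2.cvtColor(f['p'],cv2.COLOR_RGB2HSV);z=C[...,2]
    m=(H[...,1]<60)&(f['d']>.15)&(abs(C[...,0]-.616)<.016)&(z>.062)&(z<.092)&(abs(C[...,1]-.02)<.125)
    P=C[m];k=P[P[:,1]>.056];q=P[P[:,1]<-.005];print(n,"knob",len(k),k[:,1].min().round(4) if len(k) else 0,k[:,1].max().round(4) if len(k) else 0,"nose",q[:,1].min().round(4) if len(q) else 0)
    m=(H[...,1]<60)&(z>.06)&(z<.13)&(C[...,0]>.475)&(C[...,0]<.575)&(abs(C[...,1]-.028)<.025)
    P=C[m];t=np.array([(x,np.percentile(P[abs(P[:,0]-x)<.005][:,2],90)) for x in np.arange(.48,.575,.01) if (abs(P[:,0]-x)<.005).sum()>3])
    if len(t)>3: b=np.polyfit(t[:,0],t[:,1],1);print("  handle z at .541",np.polyval(b,.541).round(4),np.arctan(-b[0]).round(3))
a=load("zw")['p'][60:300,130:400];b=load("zd")['p'][140:250,110:260]
cv2.imwrite("pics/z.png",np.hstack([cv2.resize(a,(400,356),interpolation=cv2.INTER_CUBIC),cv2.resize(b,(400,356),interpolation=cv2.INTER_CUBIC)])[:,:,::-1])
for n in("scene","side"):
    A=load(n+"0");B=load("zs" if n=="scene" else "zd")
    for nm,pt in(("pot",(.51,.31,.05)),("bottle",(.68,-.215,.09)),("dibber",(.68,.283,.015)),):
        u,v=proj(A,pt).astype(int);w=22;x=A['p'][v-w:v+w,u-w:u+w].astype(int);y=B['p'][v-w:v+w,u-w:u+w].astype(int);print(n,nm,(u,v),"changed px",(abs(x-y).max(2)>50).mean().round(3))
```

```text
[0.61405864 0.125715   0.22026196] [ 0.53531071 -0.01166878 -0.54743304] 26.35
zw knob 165 0.0649 0.0688 nose -0.0785
zs knob 37 0.0562 0.0665 nose -0.0891
  handle z at .541 0.091 0.036
zd knob 69 0.0561 0.0734 nose -0.0848
  handle z at .541 0.0911 0.041
scene pot (np.int64(376), np.int64(226)) changed px 0.0
scene bottle (np.int64(169), np.int64(251)) changed px 0.0
scene dibber (np.int64(365), np.int64(289)) changed px 0.003
side pot (np.int64(223), np.int64(283)) changed px 0.0
side bottle (np.int64(195), np.int64(150)) changed px 0.258
side dibber (np.int64(155), np.int64(280)) changed px 0.0
```

View pics/z.png

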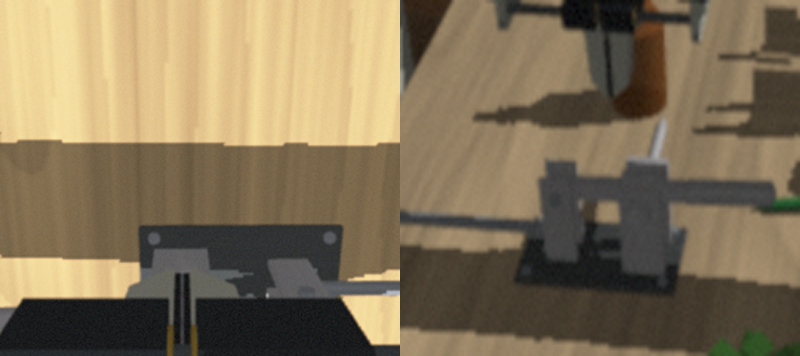

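The checks agree: knob end at y 0.0688 is plate face 0.0528 + 16 mm, the nose is through, and the lever is held down by the rod. The bystanders are unchanged; the bottle's change in the side view is the gripper in front of it.

```bash
python3 -c "
from station import hand_in; print(hand_in())"
```

```text
the job is handed in; nothing more can be done
None
```

The lever is pressed shut and the lock rod is threaded through the first plate, the lever eye and the second plate, pushed home with the gripper clear. I handed it in at about 26 s.

- **What I did:** I pressed the lever to its stop, where it read 22 N, and on letting go it sprang back to about 0.07. I then took the silver rod from its rack and inserted it nose-up from the +y side, where wedging the lever down took up to about 9.5 N. After letting go I pushed the knob end with closed fingers until it stopped hard, reaching 13.5 N.
- **Last checks:**
  - The knob end is at y = 0.069, matching the plate face at 0.053 plus the 16 mm knob.
  - The nose is out beyond the far plate, at about −0.085 to −0.089 in the scene and side views. The wrist view gave −0.079, probably because the gripper was in front of it.
  - The rod holds the lever at about 0.04 rad.
  - The pot and dibber show no change in either fixed view. The bottle shows none in the scene view; in the side view the gripper hid part of it.
- **What went wrong on the way:** The fingers actually end about 20 mm short of the reported TCP. Because of that, the first lever press stopped at about 0.1 rad, and the first grasp closed above the rod, pressing on it with about 25 N and shifting it about 2 mm in its rack. I measured the offset from the wrist depth, re-pressed the lever fully, and only then took the rod.

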